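# Pack up the night-stall lanterns and pin the chest

## Robot

A 6-joint arm with a two-finger parallel gripper is mounted at the origin on the work surface. World frame = base frame: x ahead of the robot, y to its left, z up, the work surface at z = 0. Lengths are in m, angles in degrees, forces in N, time in s.
With the tool pointing down it reaches from about 0.25 to 0.725 m from the base axis. Payload 9.7 kg.
Tool frame: the origin (TCP) lies on the centre line of the jaws, within the pads' length; the fingertips stand tip_reach ahead of it and the grasp point (between the pads) lies 2 mm behind it (tip_reach is the distance from the TCP to the fingertips, in m); z points along the fingers, y is the direction in which the jaws open and shut (so a half turn about z gives the same grasp; the last joint's range is limited). The gripper opens to 85 mm and grips with 20 to 120 N. Pads are 22 mm wide; open, the fingers measure 114 mm over their backs; the gripper's body (76 mm by 85 mm) begins 54 mm behind the grasp point. The pads swing forward as they close: fully open they stand 13 mm farther back than shut.
Start: joints at [-65.546, 4.979, 10.078, 95.1, 0, 90], TCP at [0.228, -0.501, 0.248] pointing down, gripper open.
Joint ranges: [-179.16, 179.16], [-48.56, 103.87], [-65.8, 70.77], [-126.05, 130.52], [-82.76, 87.17], [-180, 180]. Speed limits (degrees/s): [127.2, 127.2, 147.25, 180, 180, 180].

## Interface

Orientations are given as [roll, pitch, yaw] about the fixed x, y, z axes, in that order (R = Rz(yaw) Ry(pitch) Rx(roll)).
In Python, from workcell import get_obs, camera, calibration, job_done, tip_reach gives the robot as it stands.
- The arm moves only by the tool apply_moves, never from a script. Its argument "rows" is a list of rows, each a list of 7 numbers: the shift along the world's x, y, z in mm, then the turn, a rotation vector about the world's x, y, z in degrees, then the closure, from 0 (fully open) to 1 (shut). A call has 1 to 20 rows; each row shifts and turns the commanded pose from where the row before left it; what a row does not reach is not made up. A row lasts 1/8 s, in which the tool goes at most 62.5 mm and 10.7 degrees, less where a joint would pass 70% of its speed; a pose out of reach is approached as far as the arm can. A call with a gripper value outside its range is refused whole. The fingers move at their own pace and stop on an object; "grip_force" is the grip in N (left out, the last holds). Time passes only in rows, so rows that do not move let the fingers close. It gives the time, the measured TCP pose, the force and the opening at its end, in the units of the state.
- get_obs(): the state, without advancing time (a new reading comes with each control period).
- camera(name): name is "side" or "top" or "wrist"; returns the picture (420x560x3 uint8, red, green, blue); there is no depth.
- calibration(name): a dict with "intrinsics" (3x3 intrinsics, pixels), "dist" ([k1, k2, p1, p2, k3] as OpenCV has them; the pictures are not rectified), "T" (4x4, takes a point from camera to world coordinates); the wrist camera has in their place "mount" (4x4, takes a point from camera to tool coordinates, whose origin is the TCP and whose axes are the flange's). Camera axes: x right, y down, z forward; pixel columns grow to the right and rows downward; lengths in m; the calibration is good to about 2 mm. A picture is of the moment at which its call begins: read the wrist's pose just before it. calibration takes no time and is no camera call.
- job_done(): hands the job in, once; it reports no verdict.
The state is a dict: "time": time; "q": joint angles; "qd": joint speeds; "joint_efforts": joint torques, N m; "ee_pos": TCP position; "tcp_rot": TCP orientation; "wrist_force": force on the tool from outside, world axes, zero at the start; "torque": the same for the moment, N m; "opening": finger opening in m.
Only numpy, scipy, OpenCV 4.12 (cv2) and the standard library are available. Lean on these libraries where they do the work, as an engineer would, in place of code of your own. Each camera call takes 0.05 s, during which the arm holds its last target.

## Task

Closing time at the fruit stall: take the lanterns down from the hook rail and stand every one, also the one already on the counter, upright in the blue chest, setting them down without dropping them. Then shut the lid, swing the hasp over the staple, and lift the retaining pin off its hook and drop it through the staple until its collar rests on it. Leave the punnet, the bottle and the bowl where they are.

Things in the scene. Friction and masses are not known exactly. Their poses are not given: they have to be found in the camera images.
- lantern0: lantern, about 0.22 kg: white base 54 x 54 mm, pale round light, red cap 54 x 54 mm (top 90 mm up), and on it a rigid steel loop in the lantern's y-z plane: 40 mm wide (y), 10 thick (x), opening 26 wide, from 90 to 132 mm up, top 140. Origin: centre of underside, z up. Hangs by its loop on any one of the hooks at the start, underside 127 mm up; may be absent (None)
- lantern1: lantern, about 0.22 kg: white base 54 x 54 mm, pale round light, red cap 54 x 54 mm (top 90 mm up), and on it a rigid steel loop in the lantern's y-z plane: 40 mm wide (y), 10 thick (x), opening 26 wide, from 90 to 132 mm up, top 140. Origin: centre of underside, z up. Hangs by its loop on any one of the hooks at the start, underside 127 mm up; may be absent (None)
- lantern2: lantern, about 0.22 kg: white base 54 x 54 mm, pale round light, red cap 54 x 54 mm (top 90 mm up), and on it a rigid steel loop in the lantern's y-z plane: 40 mm wide (y), 10 thick (x), opening 26 wide, from 90 to 132 mm up, top 140. Origin: centre of underside, z up. Hangs by its loop on any one of the hooks at the start, underside 127 mm up; may be absent (None)
- lantern3: lantern, about 0.22 kg: white base 54 x 54 mm, pale round light, red cap 54 x 54 mm (top 90 mm up), and on it a rigid steel loop in the lantern's y-z plane: 40 mm wide (y), 10 thick (x), opening 26 wide, from 90 to 132 mm up, top 140. Origin: centre of underside, z up. Always present; stands on the counter in front of the rail at the start, any yaw
- rack: fixed hook rail: bar 400 mm long along its y, axis 255 mm up, 16 mm thick, on two posts; four brass hooks (8 mm wire) run out level to its -x and rise at 45 deg from 65 to 83 mm out; tips 22 mm above the wire's axis. To unhook a thing raise it 25 mm, then draw it out to -x 50 mm or more. Origin on the counter under the bar's middle
- hook0 (a point): where a loop hangs on hook 0 (rail y = -126 mm): on the level wire's axis, 50 mm out from the bar's axis
- hook1 (a point): where a loop hangs on hook 1 (rail y = -42 mm): on the level wire's axis, 50 mm out from the bar's axis
- hook2 (a point): where a loop hangs on hook 2 (rail y = 42 mm): on the level wire's axis, 50 mm out from the bar's axis
- hook3 (a point): where a loop hangs on hook 3 (rail y = 126 mm): on the level wire's axis, 50 mm out from the bar's axis
- chest: fixed blue steel chest, 150 mm (x) by 340 mm (y) by 152 mm high, walls and floor 4 mm; a single row of up to four lanterns fits, upright, along y. Origin: centre of the underside, on the counter; its front, with the staple, faces its -x; lid hinged on the rear (+x) upper edge
- lid (a joint): angle of the chest's lid, rad: 0 shut, grows as it opens; stands up at 1.6 to 1.73 at the start (stop 1.75). Flat plate 153 mm deep, 346 wide, 6 thick; a stiff hinge (0.4 N m friction) holds it where it is left
- lid_edge (a point): middle of the lid's free (front) edge, on its outer face (the upper face when shut)
- lid_hinge (a point): middle of the lid's hinge line, on the rear upper edge of the chest 152 mm above the counter; axis along the chest's y; the lid's outer face lies 6 mm outside it
- hasp (a joint): angle of the hasp on the lid's front edge, rad. With the lid shut: 0 hangs down flat on the chest's front, slot over the staple; 1.57 straight out in front; 3.14 upright; 4.6 folded back on the lid (3.6 to 4.1 at the start). Steel plate 58 mm wide, 72 long, 4 thick, slot 39 x 23 mm centred 48 mm from the hinge; stiff hinge (0.06 N m) stays where left
- hasp_hinge (a point): middle of the hasp's hinge line (along the chest's y) at the lid's front edge: 5 mm in front of the chest's front face and 155 mm above the counter when the lid is shut
- hasp_end (a point): middle of the hasp's free end, 72 mm from its hinge line
- staple (a point): where the pin belongs in the staple, a level U of 7 mm rod on the chest's front, axis 107 mm above the counter, standing out 41 mm, 18 mm wide inside. The point is midway across, 25 mm in front of the face: the pin's collar then clears the hasp plate (outer side 7 mm from the face) and the lid's edge (3 mm)
- pin: steel retaining pin 166 mm long, 0.12 kg: 12 mm shank with tapered tip, collar 28 mm across from 60 to 66 mm up, 12 mm neck to 110 mm, rigid loop in its y-z plane (40 mm wide along y, 10 thick, opening 116 to 158 mm up, top 166). Origin: the tip, z to the loop. Hangs on a hook at the start. Home: collar on the staple, tip 56 mm below the staple's axis
- punnet: loose clear punnet of kiwis, 90 x 110 x 60 mm, bystander; origin under its centre
- spray: loose clear bottle with green cap, 56 mm across, 110 mm high, bystander; origin under its centre
- bowl: loose white tasting bowl, 110 mm across, 45 mm high, under the rail, bystander; origin under its centre
Things that resemble listed ones, but are neither listed nor needed, are in the scene too. What is shaped like the lantern1 but purple is not meant.

How it is judged:
By the outcome, as a careful person would: the job done as asked, in the order asked, and still so for the second after the job is handed in, with the robot touching nothing.
Of lantern0, lantern1, lantern2 only 2 to 3 are there at a start; the rules pass over those that are not, and their reading is None.
At some moment in a run one of lantern0, lantern1, lantern2, lantern3 may be knocked a few centimetres aside while the robot is not near it.
It also fails if it takes over 210 s, if anything falls off the work surface, if the arm or the gripper's body presses on something with over 40 N, if the wrist force passes 120 N, or if a joint passes its speed limit or range.

## Working session

There is one attempt and no reset: what is moved stays moved. The work goes in short steps, Python scripts to look and compute and a tool call to move; the robot and the scene stay as the last step left them, time stands still between calls to the robot, and variables do not carry over. Pictures are saved under pics/ and viewed, and the job is handed in when it is done.

Besides the shell and the picture viewer there is one more tool, called as name([rows], argument=value, ...), one row to a line, values as JSON. apply_moves: Moves the arm, as the interface text tells. Its arguments: {"type":"object","properties":{"rows":{"type":"array","items":{"type":"array","items":{"type":"number"}}},"grip_force":{"type":"number"}},"required":["rows"]}

```bash
ls; mkdir -p pics; python3 - <<'E'
from workcell import *
import cv2,numpy as np
print(get_obs(),tip_reach)
for n in ["side","top","wrist"]:
    im=camera(n); cv2.imwrite(f"pics/{n}0.png",im[:,:,::-1])
    print(n,calibration(n))
E
```

```text
pics
{'time': 0.0, 'q': array([-6.55456083e+01,  5.01032183e+00,  1.00331062e+01,  9.51016101e+01,
        4.95146422e-05,  9.00012034e+01]), 'qd': array([ 0.03952659,  0.01599557,  0.04651015, -0.00723078, -0.07190836,
       -0.15767497]), 'joint_efforts': array([ 4.95183958e-04, -5.20389819e+01,  4.64805400e+01,  1.63322745e-02,
        1.36851977e-04, -2.29417441e-05]), 'ee_pos': array([ 0.2275876 , -0.50045014,  0.24757847]), 'tcp_rot': array([-1.79921174e+02, -4.78589519e-05,  2.44531882e+01]), 'wrist_force': array([-1.04685936,  0.45766842,  0.1944911 ]), 'torque': array([-0.00517698, -0.03560166, -0.01992067]), 'opening': 0.08542032638726516} 0.017
side {'intrinsics': array([[495.32673972,   0.        , 272.53976458],
       [  0.        , 495.32673972, 207.64394238],
       [  0.        ,   0.        ,   1.        ]]), 'dist': array([-0.03562738,  0.        ,  0.        ,  0.        ,  0.        ]), 'T': array([[ 5.88985051e-01,  5.88274472e-01, -5.54102657e-01,
         1.26085599e+00],
       [ 8.08143915e-01, -4.28615231e-01,  4.03970786e-01,
        -5.99718956e-01],
   
[... 584 characters left out ...]
, -0.99591366,  1.35520451],
       [ 0.        ,  0.        ,  0.        ,  1.        ]])}
wrist {'intrinsics': array([[362.40932803,   0.        , 274.32514068],
       [  0.        , 362.40932803, 210.29467925],
       [  0.        ,   0.        ,   1.        ]]), 'dist': array([-0.08872443,  0.        ,  0.        ,  0.        ,  0.        ]), 'mount': array([[ 6.89897828e-05, -9.45167236e-01, -3.26586730e-01,
         8.26988827e-02],
       [ 9.99999915e-01, -6.71654695e-05,  4.05626947e-04,
         3.89565990e-04],
       [-4.05320651e-04, -3.26586730e-01,  9.45167151e-01,
        -1.25989480e-01],
       [ 0.00000000e+00,  0.00000000e+00,  0.00000000e+00,
         1.00000000e+00]])}
```

View pics/side0.png

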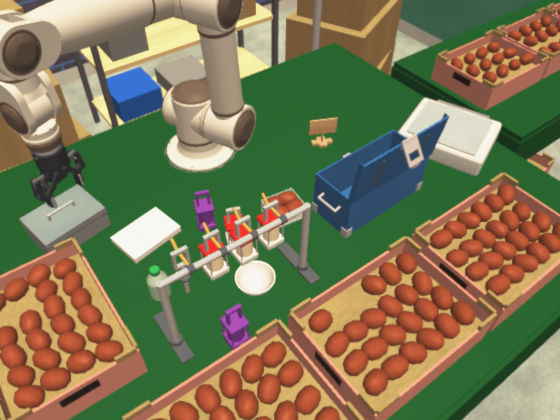

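View pics/top0.png

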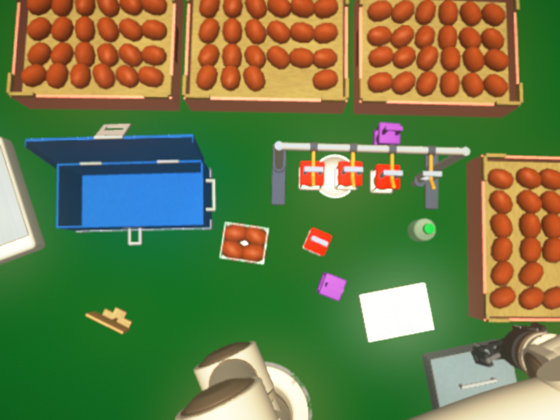

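View pics/wrist0.png

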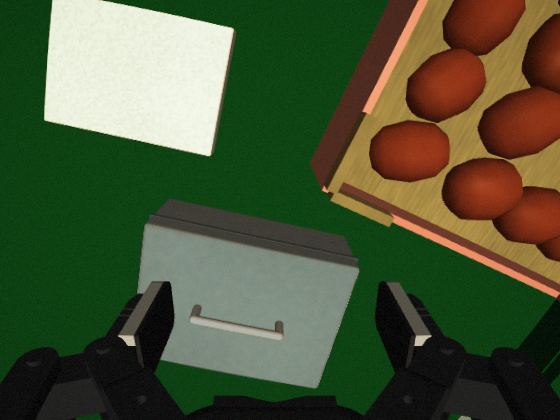

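```bash
cat > h.py <<'E'
import cv2,numpy as np
from workcell import *
from scipy.spatial.transform import Rotation as R
def cam(n):
    c=calibration(n)
    if n=="wrist":
        o=get_obs(); M=np.eye(4); M[:3,:3]=R.from_euler('xyz',o['tcp_rot'],degrees=True).as_matrix(); M[:3,3]=o['ee_pos']
        T=M@c['mount']
    else: T=c['T']
    return c['intrinsics'],c['dist'],T
def rays(C,px):
    K,d,T=C
    u=cv2.undistortPoints(np.array(px,float).reshape(-1,1,2),K,d).reshape(-1,2)
    v=np.c_[u,np.ones(len(u))]@T[:3,:3].T
    return T[:3,3],v
def plane(C,px,z):
    o,v=rays(C,px); z=np.broadcast_to(z,len(v))
    return o+v*((z-o[2])/v[:,2])[:,None]
def tri(C1,p1,C2,p2):
    o1,a=rays(C1,p1);o2,b=rays(C2,p2);out=[]
    for x,y in zip(a,b):
        x=x/np.linalg.norm(x);y=y/np.linalg.norm(y)
        s=np.linalg.lstsq(np.c_[x,-y],o2-o1,rcond=None)[0]
        out.append(np.r_[(o1+s[0]*x+o2+s[1]*y)/2,np.linalg.norm(o1+s[0]*x-o2-s[1]*y)])
    return np.array(out)
def proj(C,P):
    K,d,T=C; Ti=np.linalg.inv(T)
    return cv2.projectPoints(np.array(P,float).reshape(-1,1,3),cv2.Rodrigues(Ti[:3,:3])[0],Ti[:3,3],K,d)[0].reshape(-1,2)
def crop(src,dst,x0,y0,x1,y1,f):
    im=cv2.imread(f'pics/{src}.png') if isinstance(src,str) else src
    c=cv2.resize(im[y0:y1,x0:x1],None,fx=f,fy=f,interpolation=cv2.INTER_CUBIC)
    for x in range((x0//20+1)*20,x1,20): cv2.putText(c,str(x),(int((x-x0)*f),8),0,.3,(255,255,255),1); cv2.line(c,(int((x-x0+.5)*f),10),(int((x-x0+.5)*f),16),(255,255,255),1)
    for y in range((y0//20+1)*20,y1,20): cv2.putText(c,str(y),(0,int((y-y0)*f)+4),0,.3,(255,255,255),1)
    cv2.imwrite(f'pics/{dst}.png',c)
def snap(n,name):
    C=cam(n); im=camera(n)[:,:,::-1].copy(); cv2.imwrite(f'pics/{name}.png',im); return C,im
E
python3 - <<'E'
from h import *
crop('top0','top0a',260,120,480,310,3.6)
crop('top0','top0b',20,110,220,260,4)
crop('side0','side0a',140,180,330,360,3.3)
crop('side0','side0b',300,100,460,250,4)
E
```

```text
(no output)
```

View pics/top0a.png

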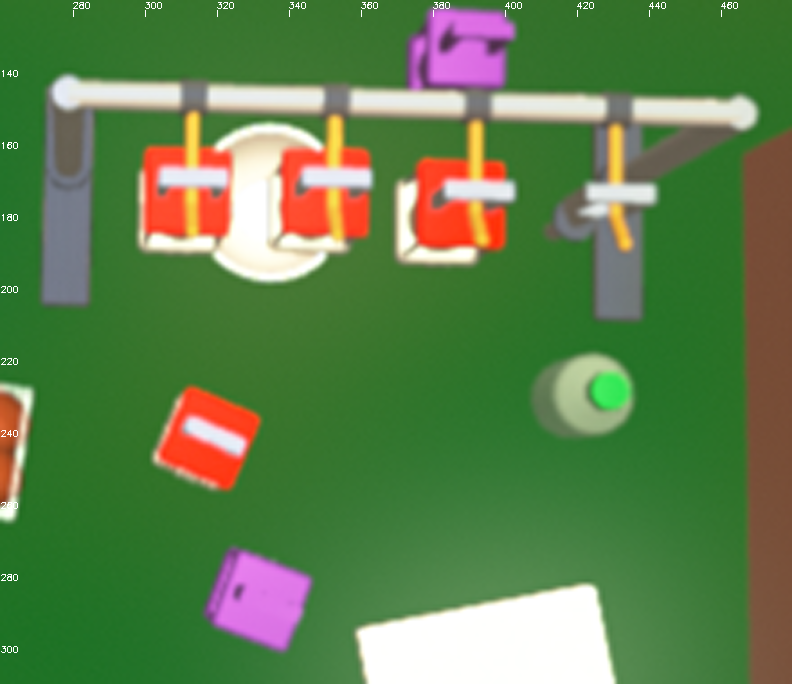

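View pics/top0b.png

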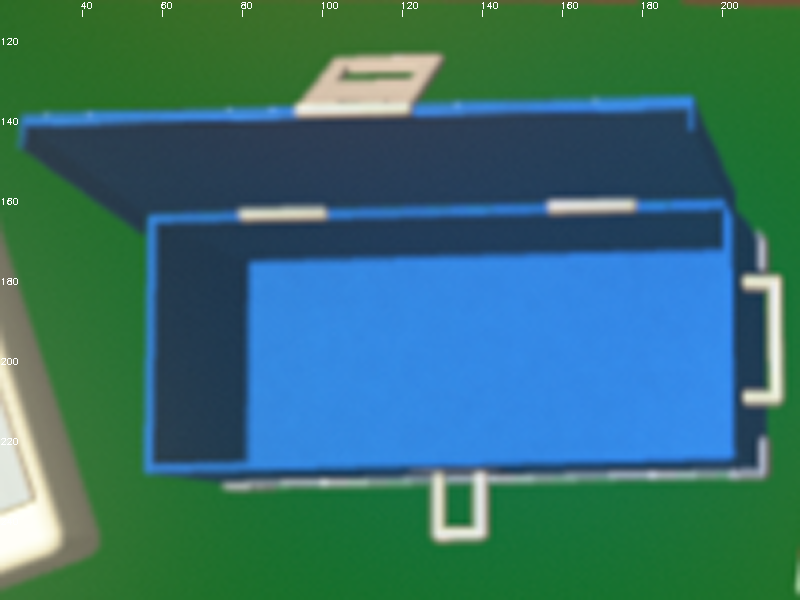

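View pics/side0a.png

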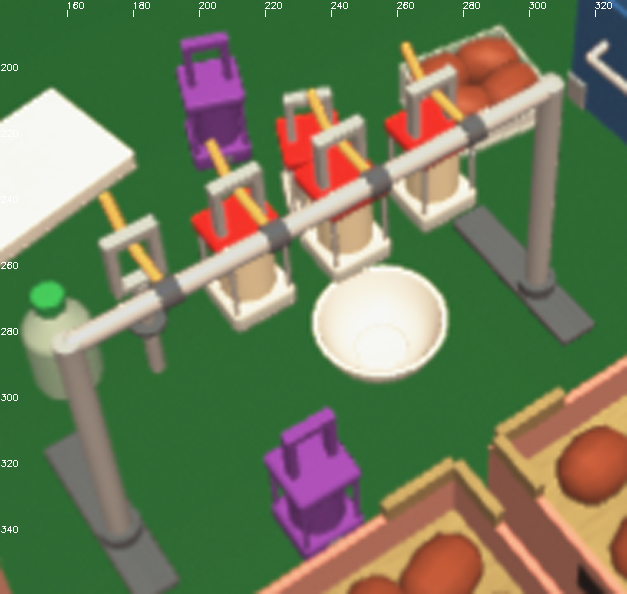

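View pics/side0b.png

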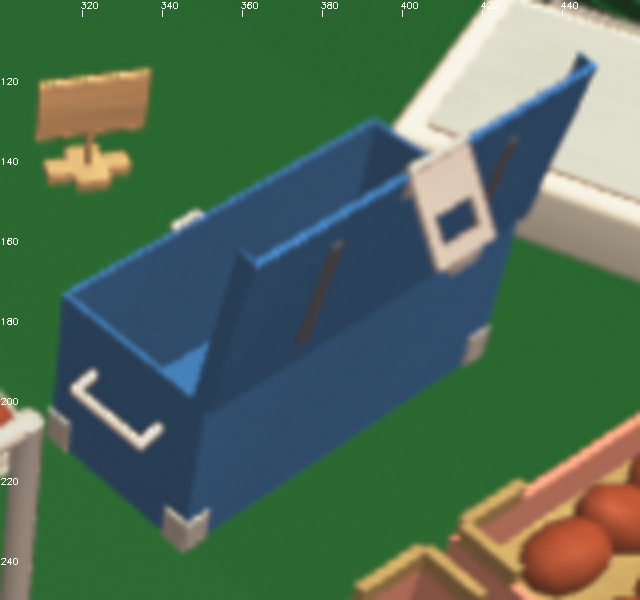

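```bash
python3 - <<'E'
from h import *
np.set_printoptions(precision=4,suppress=True)
C=cam('top')
def a(l,f=3.6,o=(260,120)): return np.array(l)/f+np.array(o)
print(plane(C,a([(66,92),(741,113)]),.255))
L=[(192.5,178),(337,178),(478.5,190.5),(621,193.5)]
print(plane(C,a(L),.266))
print('L3',plane(C,a([(214,436),(185,426),(243,447)]),.139))
ch=a([(148,216),(732,203),(737,459),(146,472)],4,(20,110))
P=plane(C,ch,.152);print(P,P.mean(0))
print('staple',plane(C,a([(437,474),(480,472),(435,541),(487,540)],4,(20,110)),.1105))
S=cam('side')
# rail ends & lid corners & hasp
sa=lambda l:a(l,3.3,(140,180)); sb=lambda l:a(l,4,(300,100))
print('rail',tri(C,a([(66,92),(741,113)]),S,sa([(552,85),(66,345)])))
print('lid corners',tri(C,a([(25,119),(692,99)],4,(20,110)),S,sb([(592,66),(243,252)])))
print('chest rim NE/NW',tri(C,ch[1:4],S,sb([(196,393),(66,294),(376,122)])))
print('hasp end',tri(C,a([(333,58),(440,55),(388,56)],4,(20,110)),S,sb([(494,236),(440,270),(467,253)])))
print('hasp root',tri(C,a([(297,109),(411,107)],4,(20,110)),S,sb([(468,140),(408,170)])))
E
```

```text
[[ 0.6291 -0.0355  0.255 ]
 [ 0.6246 -0.4389  0.255 ]]
[[ 0.577  -0.1102  0.266 ]
 [ 0.5786 -0.1949  0.266 ]
 [ 0.5727 -0.2781  0.266 ]
 [ 0.5726 -0.3624  0.266 ]]
L3 [[ 0.4311 -0.134   0.139 ]
 [ 0.4373 -0.1153  0.139 ]
 [ 0.4243 -0.1528  0.139 ]]
[[0.5999 0.4805 0.152 ]
 [0.6127 0.1393 0.152 ]
 [0.4639 0.132  0.152 ]
 [0.4506 0.4733 0.152 ]] [0.5318 0.3063 0.152 ]
staple [[0.4546 0.3162 0.1105]
 [0.4562 0.2906 0.1105]
 [0.4148 0.3158 0.1105]
 [0.416  0.2848 0.1105]]
rail [[ 0.6302 -0.0347  0.2524  0.0017]
 [ 0.6257 -0.4382  0.2529  0.0031]]
lid corners [[0.6241 0.4853 0.2953 0.0016]
 [0.635  0.1356 0.3086 0.0056]]
chest rim NE/NW [[0.6108 0.1375 0.1596 0.0017]
 [0.4663 0.1359 0.1449 0.0069]
 [0.4518 0.48   0.1382 0.0019]]
hasp end [[0.6725 0.3455 0.2404 0.0007]
 [0.6751 0.2874 0.2413 0.0006]
 [0.6741 0.3156 0.2413 0.0002]]
hasp root [[0.6317 0.344  0.2981 0.0022]
 [0.6327 0.2839 0.3014 0.0018]]
```

apply_moves([
  [13.5, 24.5, 0, 0, 0, 9.1, 0],
  [13.5, 24.5, 0, 0, 0, 9.1, 0],
  [13.5, 24.5, 0, 0, 0, 9.1, 0],
  [13.5, 24.5, 0, 0, 0, 9.1, 0],
  [13.5, 24.5, 0, 0, 0, 9.1, 0],
  [13.5, 24.5, 0, 0, 0, 9.1, 0],
  [13.5, 24.5, 0, 0, 0, 9.1, 0],
  [13.5, 24.5, 0, 0, 0, 9.1, 0],
  [13.5, 24.5, 0, 0, 0, 9.1, 0],
  [13.5, 24.5, 0, 0, 0, 9.1, 0],
  [13.5, 24.5, 0, 0, 0, 9.1, 0],
  [13.5, 24.5, 0, 0, 0, 9.1, 0],
  [13.5, 24.5, 0, 0, 0, 9.1, 0],
  [13.5, 24.5, 0, 0, 0, 9.1, 0],
  [13.5, 24.5, 0, 0, 0, 9.1, 0],
])

```text
time: 2.02
ee_pos: [0.4304, -0.1323, 0.2481]
tcp_rot: [-180.0, -0.0, 161.3]
wrist_force: [-0.6, -0.8, 0.8]
opening: 0.0854
```

```bash
python3 - <<'E'
from h import *
o=get_obs();print(o['time'],o['q'],o['ee_pos'],o['tcp_rot'],o['opening'])
C,im=snap('wrist','w1')
print(proj(C,[[.4373,-.1153,.14],[.4243,-.1528,.14]]))
E
```

```text
2.025 [-1.70815188e+01 -8.57314992e+00 -3.14872051e+00  9.54418313e+01
 -1.60577491e-03  1.66394786e+00] [ 0.43044716 -0.13227873  0.24808791] [-1.79997890e+02 -1.73479349e-02  1.61254533e+02] 0.08538092372894518
[[302.95111662 217.53252664]
 [245.30323128 217.16838157]]
```

View pics/w1.png

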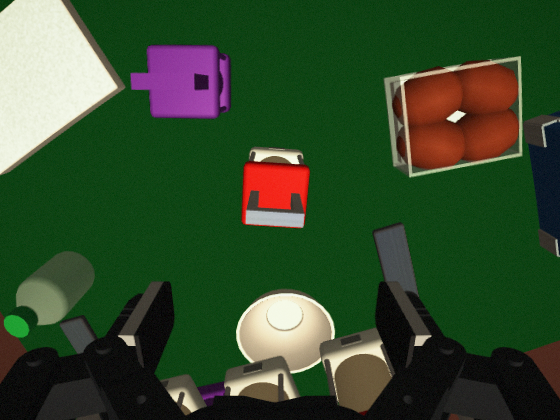

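apply_moves([
  [0.5, -1.5, -35, 0, 0, 0, 0],
  [0, 0, -35, 0, 0, 0, 0],
  [0, 0, -35, 0, 0, 0, 0],
  [0, 0, -25, 0, 0, 0, 0],
  [0, 0, 0, 0, 0, 0, 1],
  [0, 0, 0, 0, 0, 0, 1],
  [0, 0, 0, 0, 0, 0, 1],
  [0, 0, 0, 0, 0, 0, 1],
  [0, 0, 0, 0, 0, 0, 1],
  [0, 0, 0, 0, 0, 0, 1],
], grip_force=50)

```text
time: 3.32
ee_pos: [0.4315, -0.1347, 0.1198]
tcp_rot: [180.0, 0.1, 161.0]
wrist_force: [-0.3, 1.8, 6.3]
opening: 0.0389
```

apply_moves([
  [0, 0, 20, 0, 0, 0, 1],
  [0, 0, 40, 0, 0, 0, 1],
  [0, 0, 45, 0, 0, 0, 1],
  [0, 0, 45, 0, 0, 0, 1],
  [0, 20, 45, 0, 0, 0, 1],
  [7.4, 41, 10, 0, 0, -5.3, 1],
  [7.4, 41, 0, 0, 0, -5.3, 1],
  [7.4, 41, 0, 0, 0, -5.3, 1],
  [7.4, 41, 0, 0, 0, -5.3, 1],
  [7.4, 41, 0, 0, 0, -5.3, 1],
  [7.4, 41, 0, 0, 0, -5.3, 1],
  [7.4, 41, 0, 0, 0, -5.3, 1],
  [7.4, 41, 0, 0, 0, -5.3, 1],
  [7.4, 41, 0, 0, 0, -5.3, 1],
  [7.4, 41, 0, 0, 0, -5.3, 1],
  [7.4, 41, 0, 0, 0, -5.3, 1],
  [7.4, 41, 0, 0, 0, -5.3, 1],
  [7.4, 41, 0, 0, 0, -5.3, 1],
])

```text
time: 5.58
ee_pos: [0.527, 0.4196, 0.3233]
tcp_rot: [180.0, 0.0, 91.9]
wrist_force: [0.4, 0.2, -1.0]
opening: 0.0397
```

```bash
python3 - <<'E'
from h import *
o=get_obs();print(o['time'],o['q'],o['ee_pos'],o['tcp_rot'],o['opening'],o['wrist_force'])
C,im=snap('side','s1'); crop('s1','s1a',280,60,480,240,3.3)
E
```

```text
5.575 [ 3.85340099e+01  2.76588799e+01  4.67153291e+01  1.09048969e+02
 -1.59909271e-02  1.26657245e+02] [0.52700058 0.41961055 0.32330352] [1.79984452e+02 8.36230726e-03 9.18767623e+01] 0.03965161052452922 [ 0.43260667  0.19917159 -0.95932149]
```

View pics/s1a.png

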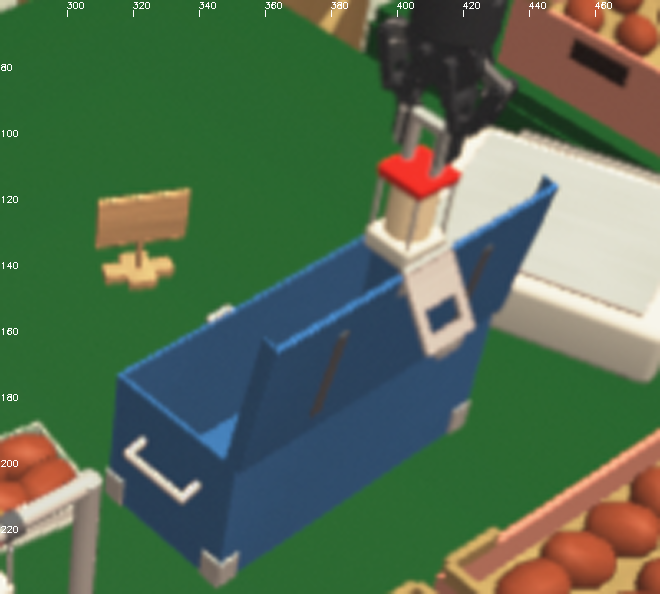

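apply_moves([
  [0.5, 0.5, -45, 0, 0, 0, 1],
  [0, 0, -45, 0, 0, 0, 1],
  [0, 0, -45, 0, 0, 0, 1],
  [0, 0, -38, 0, 0, 0, 1],
  [0, 0, -15, 0, 0, 0, 1],
  [0, 0, -4, 0, 0, 0, 1],
  [0, 0, -3, 0, 0, 0, 1],
  [0, 0, -2, 0, 0, 0, 1],
  [0, 0, 0, 0, 0, 0, 1],
])

```text
time: 6.75
ee_pos: [0.5276, 0.419, 0.127]
tcp_rot: [180.0, -0.0, 92.1]
wrist_force: [0.3, -0.1, -1.9]
opening: 0.0392
```

apply_moves([
  [0, 0, -2, 0, 0, 0, 1],
  [0, 0, -1, 0, 0, 0, 1],
  [0, 0, 0, 0, 0, 0, 1],
])

```text
time: 7.12
ee_pos: [0.5275, 0.419, 0.1239]
tcp_rot: [180.0, -0.0, 92.1]
wrist_force: [0.1, -0.1, 2.9]
opening: 0.0394
```

apply_moves([
  [0, 0, -0.5, 0, 0, 0, 0.45],
  [0, 0, 0, 0, 0, 0, 0.35],
  [0, 0, 0, 0, 0, 0, 0.3],
  [0, 0, 0, 0, 0, 0, 0.3],
])

```text
time: 7.62
ee_pos: [0.5273, 0.4188, 0.1227]
tcp_rot: [-180.0, 0.0, 92.1]
wrist_force: [-0.2, -0.0, -0.0]
opening: 0.0601
```

apply_moves([
  [0, 0, 35, 0, 0, 0, 0.3],
  [0, 0, 50, 0, 0, 0, 0.3],
  [0, 0, 60, 0, 0, 0, 0.3],
  [0, 0, 60, 0, 0, 0, 0.3],
  [3.8, -40.7, 0, 0, 0, 6.7, 0.3],
  [3.8, -40.7, 0, 0, 0, 6.7, 0.3],
  [3.8, -40.7, 0, 0, 0, 6.7, 0.3],
  [3.8, -40.7, 0, 0, 0, 6.7, 0.3],
  [3.8, -40.7, 0, 0, 0, 6.7, 0.3],
  [3.8, -40.7, 0, 0, 0, 6.7, 0.3],
  [3.8, -40.7, 0, 0, 0, 6.7, 0.3],
  [3.8, -40.7, 0, 0, 0, 6.7, 0.3],
  [3.8, -40.7, 0, 0, 0, 6.7, 0.3],
  [3.8, -40.7, 0, 0, 0, 6.7, 0.3],
  [3.8, -40.7, 0, 0, 0, 6.7, 0.3],
  [3.8, -40.7, 0, 0, 0, 6.7, 0.3],
  [3.8, -40.7, 0, 0, 0, 6.7, 0.3],
])

```text
time: 9.75
ee_pos: [0.5767, -0.1116, 0.3279]
tcp_rot: [-180.0, 0.0, 179.4]
wrist_force: [0.6, 0.6, -0.2]
opening: 0.06
```

```bash
python3 - <<'E'
from h import *
o=get_obs();print(o['time'],o['q'],o['ee_pos'],o['tcp_rot'],o['opening'],o['wrist_force'])
C,im=snap('wrist','w2')
print(proj(C,[[.577,-.0902,.267],[.577,-.1302,.267]]))
C,im=snap('top','t2'); crop('t2','t2a',20,110,260,260,3.3)
C,im=snap('side','s2'); crop('s2','s2a',140,100,440,360,2.5)
E
```

```text
9.75 [-1.09533315e+01  1.32492146e+01  2.85001408e+01  1.05233099e+02
  3.10258554e-03 -1.03287120e+01] [ 0.57674411 -0.11160548  0.32791532] [-1.79999856e+02  1.80949059e-02  1.79375381e+02] 0.05998925218253488 [ 0.63772318  0.59096837 -0.19119869]
[[314.09031904 245.26332559]
 [243.38355341 245.96539933]]
```

View pics/w2.png

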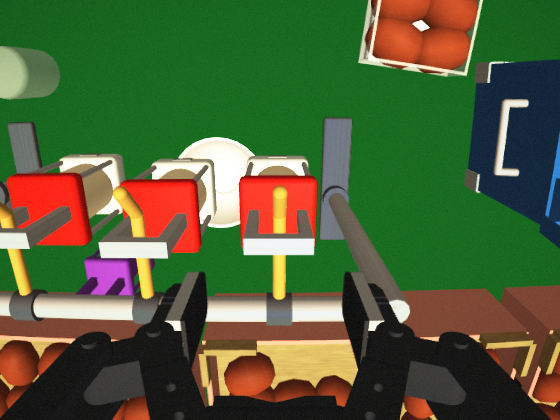

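View pics/t2a.png

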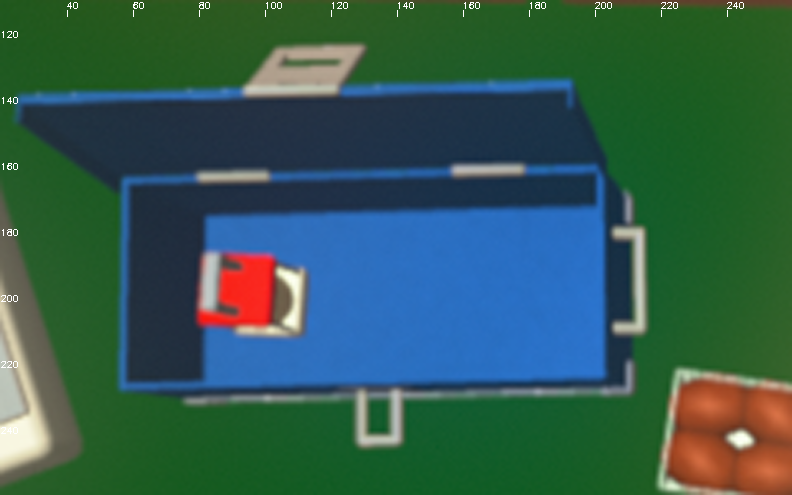

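View pics/s2a.png

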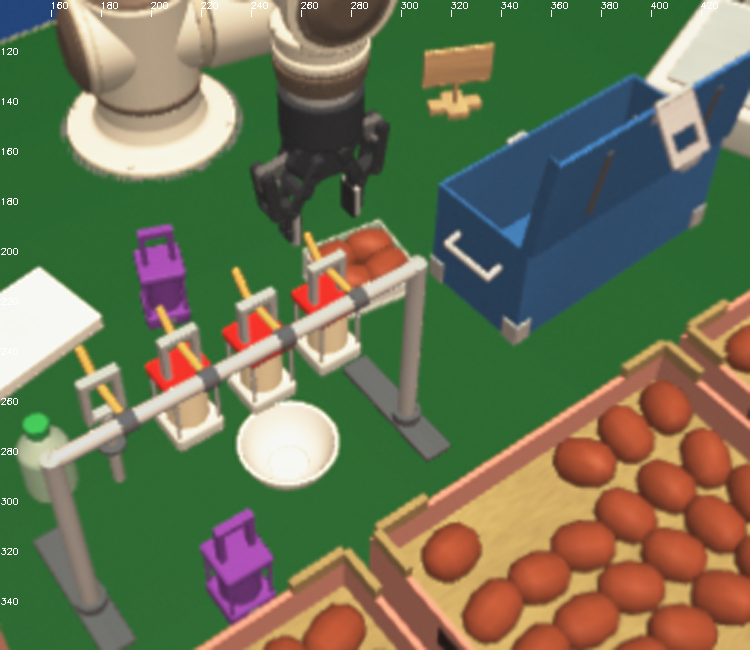

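apply_moves([
  [0.5, 1.5, -30, 0, 0, 0, 0.3],
  [0, 0, -33, 0, 0, 0, 0.3],
  [0, 0, -20, 0, 0, 0, 0.3],
  [0, 0, 0, 0, 0, 0, 1],
  [0, 0, 0, 0, 0, 0, 1],
  [0, 0, 0, 0, 0, 0, 1],
  [0, 0, 0, 0, 0, 0, 1],
  [0, 0, 0, 0, 0, 0, 1],
])

```text
time: 10.9
ee_pos: [0.5774, -0.1088, 0.245]
tcp_rot: [-180.0, 0.0, 179.1]
wrist_force: [-0.1, 0.5, -2.3]
opening: 0.0391
```

apply_moves([
  [0, 0, 14, 0, 0, 0, 1],
  [0, 0, 14, 0, 0, 0, 1],
  [0, 0, 0, 0, 0, 0, 1],
  [-15, 0, 0, 0, 0, 0, 1],
  [-25, 0, 0, 0, 0, 0, 1],
  [-25, 0, 0, 0, 0, 0, 1],
  [-20, 0, 0, 0, 0, 0, 1],
])

```text
time: 11.78
ee_pos: [0.4914, -0.1087, 0.2728]
tcp_rot: [-180.0, 0.0, 179.2]
wrist_force: [-0.5, 0.4, -2.2]
opening: 0.039
```

apply_moves([
  [0, 10, 26, 0, 0, 0, 1],
  [0, 25, 26, 0, 0, 0, 1],
  [3.9, 41.8, 0, 0, 0, -8.7, 1],
  [3.9, 41.8, 0, 0, 0, -8.7, 1],
  [3.9, 41.8, 0, 0, 0, -8.7, 1],
  [3.9, 41.8, 0, 0, 0, -8.7, 1],
  [3.9, 41.8, 0, 0, 0, -8.7, 1],
  [3.9, 41.8, 0, 0, 0, -8.7, 1],
  [3.9, 41.8, 0, 0, 0, -8.7, 1],
  [3.9, 41.8, 0, 0, 0, -8.7, 1],
  [3.9, 41.8, 0, 0, 0, -8.7, 1],
  [3.9, 41.8, 0, 0, 0, -8.7, 1],
  [0, 0, -20, 0, 0, 0, 1],
])

```text
time: 13.4
ee_pos: [0.5316, 0.3474, 0.3041]
tcp_rot: [180.0, -0.0, 92.2]
wrist_force: [0.5, -0.1, -2.6]
opening: 0.0394
```

```bash
python3 - <<'E'
from h import *
o=get_obs();print(o['time'],o['q'],o['ee_pos'],o['tcp_rot'],o['opening'],o['wrist_force'])
C,im=snap('side','s3'); crop('s3','s3a',280,60,480,240,3.3)
E
```

```text
13.4 [3.31491924e+01 1.94614119e+01 3.34360128e+01 1.03924604e+02
 2.54332362e-02 1.20970085e+02] [0.53163233 0.34735962 0.30411569] [ 1.79970219e+02 -4.75352044e-02  9.21791309e+01] 0.03942261080868914 [ 0.47376981 -0.12898479 -2.56428493]
```

View pics/s3a.png

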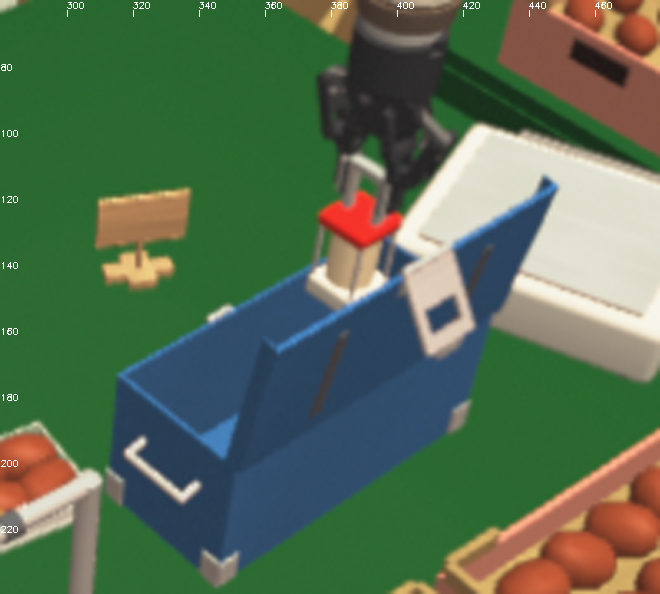

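apply_moves([
  [-1, -3, -45, 0, 0, 0, 1],
  [0, 0, -45, 0, 0, 0, 1],
  [0, 0, -45, 0, 0, 0, 1],
  [0, 0, -30, 0, 0, 0, 1],
  [0, 0, -10, 0, 0, 0, 1],
  [0, 0, -3, 0, 0, 0, 1],
  [0, 0, -2, 0, 0, 0, 1],
  [0, 0, -1, 0, 0, 0, 1],
  [0, 0, 0, 0, 0, 0, 1],
])

```text
time: 14.58
ee_pos: [0.5305, 0.3414, 0.1244]
tcp_rot: [180.0, -0.0, 92.2]
wrist_force: [-0.7, -1.1, -1.2]
opening: 0.0391
```

apply_moves([
  [0, 0, -1, 0, 0, 0, 1],
  [0, 0, -1, 0, 0, 0, 1],
  [0, 0, 0, 0, 0, 0, 1],
])

```text
time: 14.95
ee_pos: [0.5303, 0.3412, 0.1217]
tcp_rot: [-180.0, 0.0, 92.2]
wrist_force: [-0.3, -0.3, -2.6]
opening: 0.0391
```

apply_moves([
  [0, 0, -1, 0, 0, 0, 1],
  [0, 0, 0, 0, 0, 0, 1],
])

```text
time: 15.2
ee_pos: [0.5303, 0.3414, 0.1216]
tcp_rot: [180.0, -0.0, 92.2]
wrist_force: [-2.3, 0.3, 5.3]
opening: 0.0392
```

apply_moves([
  [0, 0, 0, 0, 0, 0, 0.45],
  [0, 0, 0, 0, 0, 0, 0.35],
  [0, 0, 0, 0, 0, 0, 0.3],
  [0, 0, 35, 0, 0, 0, 0.3],
  [0, 0, 50, 0, 0, 0, 0.3],
  [0, 0, 60, 0, 0, 0, 0.3],
  [0, 0, 60, 0, 0, 0, 0.3],
  [3.7, -41.2, 0, 0, 0, 6.7, 0.3],
  [3.7, -41.2, 0, 0, 0, 6.7, 0.3],
  [3.7, -41.2, 0, 0, 0, 6.7, 0.3],
  [3.7, -41.2, 0, 0, 0, 6.7, 0.3],
  [3.7, -41.2, 0, 0, 0, 6.7, 0.3],
  [3.7, -41.2, 0, 0, 0, 6.7, 0.3],
  [3.7, -41.2, 0, 0, 0, 6.7, 0.3],
  [3.7, -41.2, 0, 0, 0, 6.7, 0.3],
  [3.7, -41.2, 0, 0, 0, 6.7, 0.3],
  [3.7, -41.2, 0, 0, 0, 6.7, 0.3],
  [3.7, -41.2, 0, 0, 0, 6.7, 0.3],
  [3.7, -41.2, 0, 0, 0, 6.7, 0.3],
  [3.7, -41.2, 0, 0, 0, 6.7, 0.3],
])

```text
time: 17.7
ee_pos: [0.5784, -0.1958, 0.3258]
tcp_rot: [-180.0, 0.0, 179.5]
wrist_force: [-0.1, -0.9, 0.0]
opening: 0.0598
```

```bash
python3 - <<'E'
from h import *
o=get_obs();print(o['time'],o['ee_pos'],o['tcp_rot'],o['opening'],o['wrist_force'])
C,im=snap('wrist','w4')
print(proj(C,[[.5786,-.175,.267],[.5786,-.215,.267]]))
C,im=snap('top','t4'); crop('t4','t4a',20,110,260,260,3.3)
E
```

```text
17.7 [ 0.57837308 -0.19578245  0.3257622 ] [-1.79996691e+02  8.38456676e-03  1.79473094e+02] 0.05984643397038541 [-0.06772828 -0.92242615  0.01103034]
[[313.37427089 246.91231059]
 [241.96200479 247.50445834]]
```

View pics/w4.png

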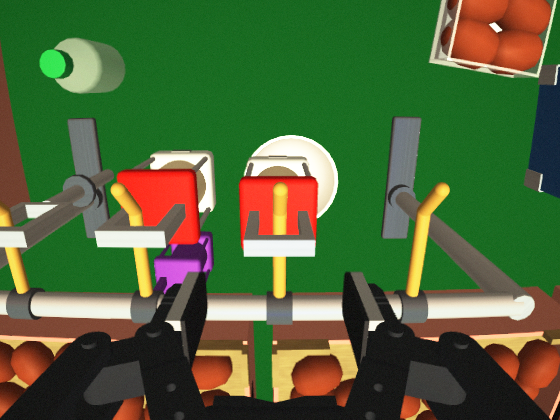

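View pics/t4a.png

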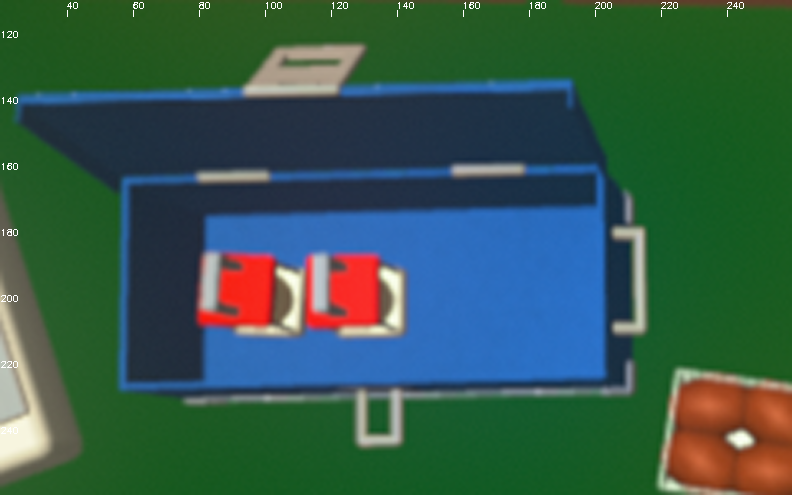

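Two lanterns stand upright in the chest (top px ~(90,195) and (122,195)); the next loop is at wrist px (242–315, 245), as predicted. Grasp and unhook it.

apply_moves([
  [0, 1, -30, 0, 0, 0, 0.3],
  [0, 0, -31, 0, 0, 0, 0.3],
  [0, 0, -20, 0, 0, 0, 0.3],
  [0, 0, 0, 0, 0, 0, 1],
  [0, 0, 0, 0, 0, 0, 1],
  [0, 0, 0, 0, 0, 0, 1],
  [0, 0, 0, 0, 0, 0, 1],
  [0, 0, 0, 0, 0, 0, 1],
])

```text
time: 18.8
ee_pos: [0.5785, -0.1934, 0.245]
tcp_rot: [-180.0, 0.0, 179.2]
wrist_force: [0.3, 0.0, -2.9]
opening: 0.0389
```

apply_moves([
  [0, 0, 14, 0, 0, 0, 1],
  [0, 0, 14, 0, 0, 0, 1],
  [0, 0, 0, 0, 0, 0, 1],
  [-15, 0, 0, 0, 0, 0, 1],
  [-25, 0, 0, 0, 0, 0, 1],
  [-25, 0, 0, 0, 0, 0, 1],
  [-20, 0, 0, 0, 0, 0, 1],
  [0, 10, 26, 0, 0, 0, 1],
  [0, 25, 26, 0, 0, 0, 1],
  [4, 42.6, 0, 0, 0, -8.7, 1],
  [4, 42.6, 0, 0, 0, -8.7, 1],
  [4, 42.6, 0, 0, 0, -8.7, 1],
  [4, 42.6, 0, 0, 0, -8.7, 1],
  [4, 42.6, 0, 0, 0, -8.7, 1],
  [4, 42.6, 0, 0, 0, -8.7, 1],
  [4, 42.6, 0, 0, 0, -8.7, 1],
  [4, 42.6, 0, 0, 0, -8.7, 1],
  [4, 42.6, 0, 0, 0, -8.7, 1],
  [4, 42.6, 0, 0, 0, -8.7, 1],
])

```text
time: 21.18
ee_pos: [0.5334, 0.2691, 0.3248]
tcp_rot: [180.0, -0.0, 92.0]
wrist_force: [1.2, -0.4, -3.0]
opening: 0.0394
```

```bash
python3 - <<'E'
from h import *
o=get_obs();print(o['time'],o['ee_pos'],o['tcp_rot'],o['opening'],o['wrist_force'])
C,im=snap('side','s5'); crop('s5','s5a',140,60,480,340,2.3)
E
```

```text
21.175 [0.53336191 0.26907875 0.32476556] [ 1.79987386e+02 -7.01476349e-04  9.19678150e+01] 0.03935505640980676 [ 1.172913   -0.38775674 -3.03810474]
```

View pics/s5a.png

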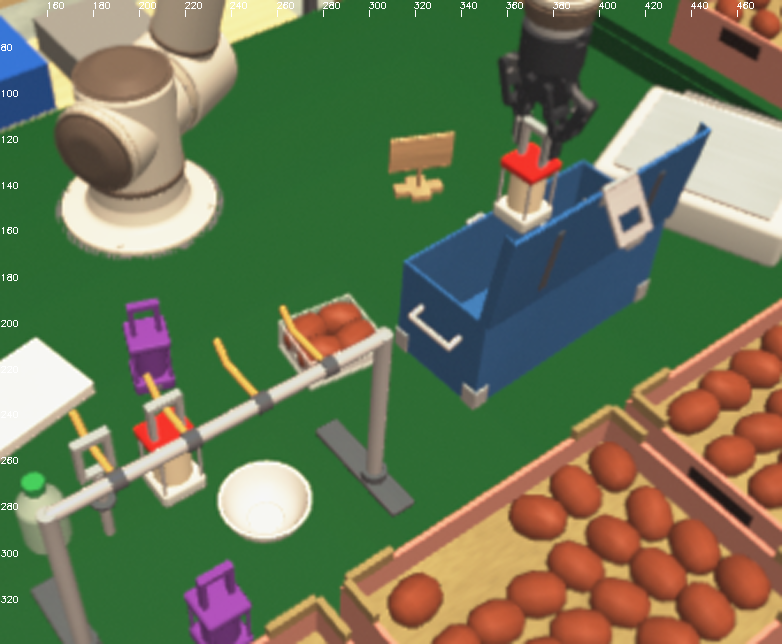

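Lantern held upright above the third slot (px (370,155)); lower it: contact expected at TCP z ≈ 0.1215.

apply_moves([
  [0, -1, -45, 0, 0, 0, 1],
  [0, 0, -50, 0, 0, 0, 1],
  [0, 0, -50, 0, 0, 0, 1],
  [0, 0, -40, 0, 0, 0, 1],
  [0, 0, -13, 0, 0, 0, 1],
  [0, 0, -3, 0, 0, 0, 1],
  [0, 0, -2, 0, 0, 0, 1],
  [0, 0, 0, 0, 0, 0, 1],
])

```text
time: 22.22
ee_pos: [0.534, 0.2669, 0.1232]
tcp_rot: [179.9, -0.0, 92.3]
wrist_force: [-0.0, -0.0, -1.8]
opening: 0.0392
```

apply_moves([
  [0, 0, -1, 0, 0, 0, 1],
  [0, 0, 0, 0, 0, 0, 1],
])

```text
time: 22.48
ee_pos: [0.5337, 0.2668, 0.1214]
tcp_rot: [179.9, -0.0, 92.3]
wrist_force: [0.3, -0.5, -0.6]
opening: 0.0389
```

apply_moves([
  [0, 0, -1, 0, 0, 0, 1],
  [0, 0, 0, 0, 0, 0, 1],
])

```text
time: 22.72
ee_pos: [0.5337, 0.267, 0.1214]
tcp_rot: [179.9, -0.1, 92.3]
wrist_force: [-1.8, 1.3, 6.5]
opening: 0.0392
```

apply_moves([
  [0, 0, 0, 0, 0, 0, 0.45],
  [0, 0, 0, 0, 0, 0, 0.35],
  [0, 0, 0, 0, 0, 0, 0.3],
  [0, 0, 35, 0, 0, 0, 0.3],
  [0, 0, 50, 0, 0, 0, 0.3],
  [0, 0, 60, 0, 0, 0, 0.3],
  [0, 0, 60, 0, 0, 0, 0.3],
  [3, -41.9, 0, 0, 0, 6.7, 0.3],
  [3, -41.9, 0, 0, 0, 6.7, 0.3],
  [3, -41.9, 0, 0, 0, 6.7, 0.3],
  [3, -41.9, 0, 0, 0, 6.7, 0.3],
  [3, -41.9, 0, 0, 0, 6.7, 0.3],
  [3, -41.9, 0, 0, 0, 6.7, 0.3],
  [3, -41.9, 0, 0, 0, 6.7, 0.3],
  [3, -41.9, 0, 0, 0, 6.7, 0.3],
  [3, -41.9, 0, 0, 0, 6.7, 0.3],
  [3, -41.9, 0, 0, 0, 6.7, 0.3],
  [3, -41.9, 0, 0, 0, 6.7, 0.3],
  [3, -41.9, 0, 0, 0, 6.7, 0.3],
  [3, -41.9, 0, 0, 0, 6.7, 0.3],
])

```text
time: 25.22
ee_pos: [0.5723, -0.2795, 0.3247]
tcp_rot: [180.0, -0.0, 179.6]
wrist_force: [1.5, 0.2, -0.6]
opening: 0.0594
```

```bash
python3 - <<'E'
from h import *
o=get_obs();print(o['time'],o['ee_pos'],o['tcp_rot'],o['opening'],o['wrist_force'])
C,im=snap('wrist','w6')
print(proj(C,[[.5727,-.258,.267],[.5727,-.298,.267]]))
C,im=snap('top','t6'); crop('t6','t6a',20,110,260,260,3.3)
E
```

```text
25.225 [ 0.57230627 -0.27948824  0.32467821] [ 1.79996601e+02 -1.39864891e-03  1.79569175e+02] 0.0594354066121655 [ 1.5284178   0.23135604 -0.61780894]
[[314.8050857  248.06805104]
 [243.05499626 248.56148169]]
```

View pics/w6.png

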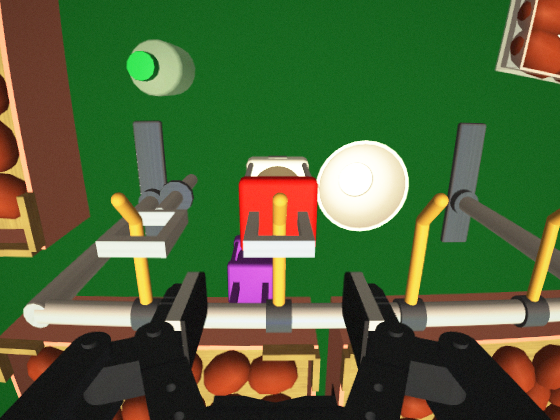

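View pics/t6a.png

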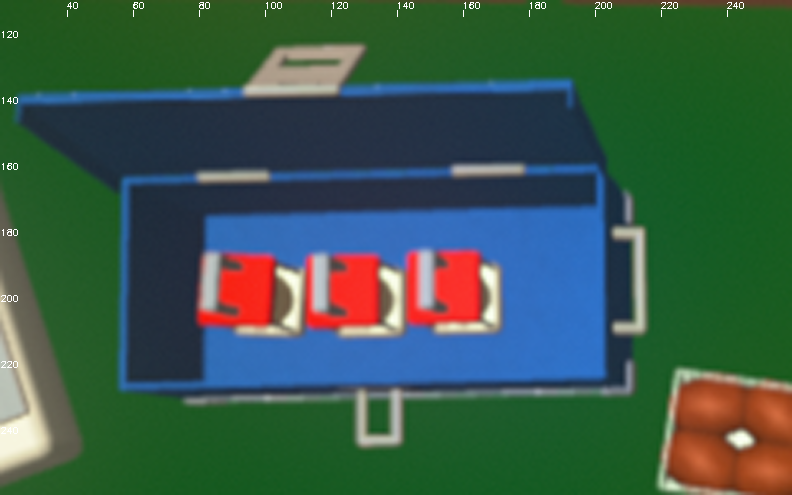

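Three in the chest, upright. The last hanging loop is where predicted (wrist px 243–315, 245).

apply_moves([
  [0, 1.5, -30, 0, 0, 0, 0.3],
  [0, 0, -30, 0, 0, 0, 0.3],
  [0, 0, -20, 0, 0, 0, 0.3],
  [0, 0, 0, 0, 0, 0, 1],
  [0, 0, 0, 0, 0, 0, 1],
  [0, 0, 0, 0, 0, 0, 1],
  [0, 0, 0, 0, 0, 0, 1],
  [0, 0, 0, 0, 0, 0, 1],
])

```text
time: 26.32
ee_pos: [0.5725, -0.2766, 0.245]
tcp_rot: [-180.0, 0.0, 179.3]
wrist_force: [0.4, 0.1, -2.5]
opening: 0.0392
```

apply_moves([
  [0, 0, 14, 0, 0, 0, 1],
  [0, 0, 14, 0, 0, 0, 1],
  [0, 0, 0, 0, 0, 0, 1],
  [-15, 0, 0, 0, 0, 0, 1],
  [-25, 0, 0, 0, 0, 0, 1],
  [-25, 0, 0, 0, 0, 0, 1],
  [-20, 0, 0, 0, 0, 0, 1],
  [0, 10, 26, 0, 0, 0, 1],
  [0, 25, 26, 0, 0, 0, 1],
  [4.9, 43.4, 0, 0, 0, -8.7, 1],
  [4.9, 43.4, 0, 0, 0, -8.7, 1],
  [4.9, 43.4, 0, 0, 0, -8.7, 1],
  [4.9, 43.4, 0, 0, 0, -8.7, 1],
  [4.9, 43.4, 0, 0, 0, -8.7, 1],
  [4.9, 43.4, 0, 0, 0, -8.7, 1],
  [4.9, 43.4, 0, 0, 0, -8.7, 1],
  [4.9, 43.4, 0, 0, 0, -8.7, 1],
  [4.9, 43.4, 0, 0, 0, -8.7, 1],
  [4.9, 43.4, 0, 0, 0, -8.7, 1],
])

```text
time: 28.7
ee_pos: [0.5363, 0.1939, 0.3247]
tcp_rot: [180.0, -0.0, 92.1]
wrist_force: [-0.1, 0.4, -3.4]
opening: 0.0397
```

```bash
python3 - <<'E'
from h import *
o=get_obs();print(o['time'],o['ee_pos'],o['tcp_rot'],o['opening'],o['wrist_force'])
C,im=snap('side','s7'); crop('s7','s7a',140,60,480,340,2.3)
E
```

```text
28.7 [0.53633182 0.19388623 0.32471544] [ 1.79994072e+02 -8.56398174e-04  9.20664082e+01] 0.03966124834358755 [-0.05928537  0.40046769 -3.35823119]
```

View pics/s7a.png

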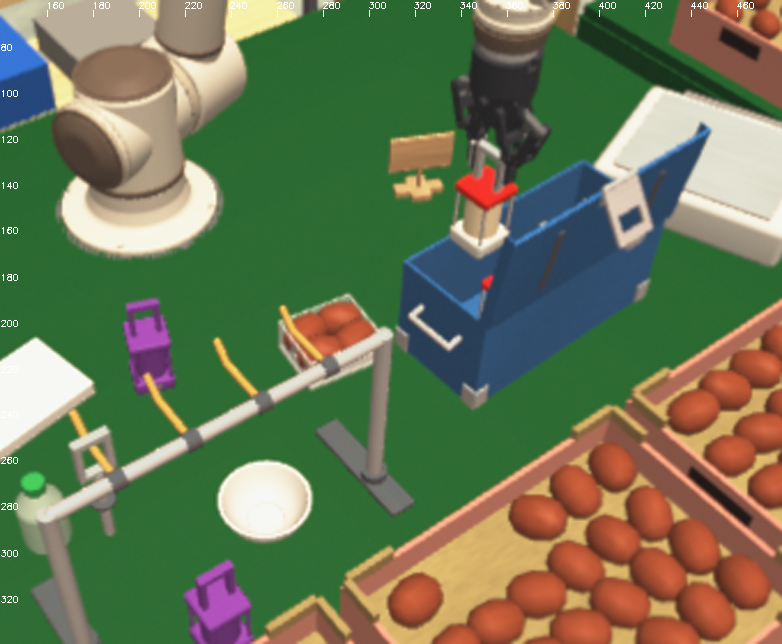

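Last lantern held upright over slot 4; lower it.

apply_moves([
  [0, -1, -45, 0, 0, 0, 1],
  [0, 0, -50, 0, 0, 0, 1],
  [0, 0, -50, 0, 0, 0, 1],
  [0, 0, -40, 0, 0, 0, 1],
  [0, 0, -13, 0, 0, 0, 1],
  [0, 0, -3, 0, 0, 0, 1],
  [0, 0, -2, 0, 0, 0, 1],
  [0, 0, -1, 0, 0, 0, 1],
  [0, 0, 0, 0, 0, 0, 1],
])

```text
time: 29.88
ee_pos: [0.5367, 0.1916, 0.1216]
tcp_rot: [179.9, -0.0, 92.4]
wrist_force: [-0.5, 0.1, -1.7]
opening: 0.0393
```

apply_moves([
  [0, 0, -1, 0, 0, 0, 1],
  [0, 0, 0, 0, 0, 0, 1],
])

```text
time: 30.12
ee_pos: [0.5367, 0.1917, 0.1213]
tcp_rot: [179.9, -0.0, 92.4]
wrist_force: [-2.4, 0.3, 7.0]
opening: 0.0395
```

apply_moves([
  [0, 0, 0, 0, 0, 0, 0.45],
  [0, 0, 0, 0, 0, 0, 0.35],
  [0, 0, 0, 0, 0, 0, 0.3],
  [0, 0, 40, 0, 0, 0, 0.3],
  [0, 0, 60, 0, 0, 0, 0.3],
  [0, 0, 60, 0, 0, 0, 0.3],
  [0, 0, 60, 0, 0, 0, 0.6],
  [0, 0, 60, 0, 0, 9, 1],
  [-4, -5, 0, 0, 0, 9, 1],
  [-4, -5, 0, 0, 0, 9, 1],
  [0, -5, 0, 0, 0, 9, 1],
  [0, 0, 0, 0, 0, 9, 1],
  [0, 0, 0, 0, 0, 9, 1],
  [0, 0, 0, 0, 0, 9, 1],
  [0, 0, 0, 0, 0, 9, 1],
  [0, 0, 0, 0, 0, 9, 1],
  [0, 0, 0, 0, 0, 9, 1],
])

```text
time: 32.25
ee_pos: [0.5284, 0.1764, 0.3997]
tcp_rot: [-180.0, -0.0, -177.4]
wrist_force: [-0.3, -0.5, -0.2]
opening: 0.0
```

```bash
python3 - <<'E'
from h import *
o=get_obs();print(o['time'],o['q'],o['ee_pos'],o['tcp_rot'],o['opening'],o['wrist_force'])
C,im=snap('wrist','w8')
C,im=snap('top','t8'); crop('t8','t8a',20,110,260,260,3.3)
E
```

```text
32.25 [ 1.84645996e+01  1.34328387e+01  3.73551651e+01  1.13930958e+02
 -2.08215548e-03  1.58161612e+01] [0.52844601 0.17644231 0.39967842] [-1.79995644e+02 -7.73742453e-03 -1.77351562e+02] 2.9886496438473156e-05 [-0.2731558  -0.50051738 -0.1956474 ]
```

View pics/w8.png

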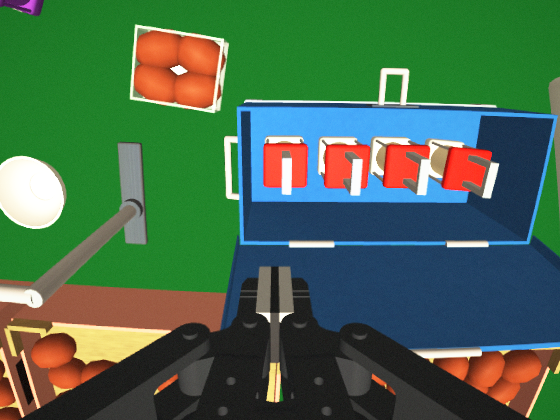

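View pics/t8a.png

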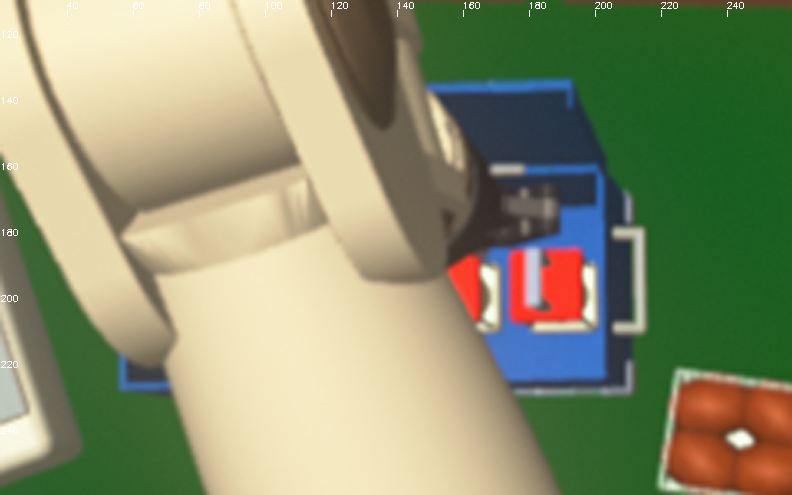

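```bash
python3 - <<'E'
from h import *
C=cam('wrist')
print(plane(C,[(230,349),(420,346),(540,344)],.304))
print(plane(C,[(243,244),(525,243),(240,104)],.152))
E
```

```text
[[0.63221329 0.14621168 0.304     ]
 [0.6248963  0.29158363 0.304     ]
 [0.62408191 0.39361483 0.304     ]]
[[0.61372974 0.14362423 0.152     ]
 [0.60013005 0.47547475 0.152     ]
 [0.46128659 0.13816755 0.152     ]]
```

apply_moves([
  [34, 7, 0, 0, 0, -1, 1],
  [34, 7, 0, 0, 0, 0, 1],
  [34, 7, 0, 0, 0, 0, 1],
  [35, 8, 0, 0, 0, 0, 1],
  [0, 0, 0, 0, 0, 0, 1],
  [0, 0, -35, 0, 0, 0, 1],
  [0, 0, -40, 0, 0, 0, 1],
  [0, 0, -38, 0, 0, 0, 1],
  [0, 0, 0, 0, 0, 0, 1],
])

```text
time: 33.48
ee_pos: [0.6511, 0.2013, 0.2799]
tcp_rot: [179.8, 0.6, -178.7]
wrist_force: [-0.6, -0.8, 0.2]
opening: -0.0001
```

```bash
python3 - <<'E'
from h import *
o=get_obs();print(o['time'],o['q'],o['ee_pos'],o['tcp_rot'],o['wrist_force'])
C,im=snap('side','s9'); crop('s9','s9a',280,60,480,240,3.3)
E
```

```text
33.475 [ 1.71828222e+01  2.53053585e+01  3.83640579e+01  1.02401845e+02
 -2.55367036e-03  1.59292468e+01] [0.65110692 0.20132486 0.27990423] [ 179.8221746     0.63233161 -178.7474205 ] [-0.61809116 -0.79309617  0.17251741]
```

View pics/s9a.png

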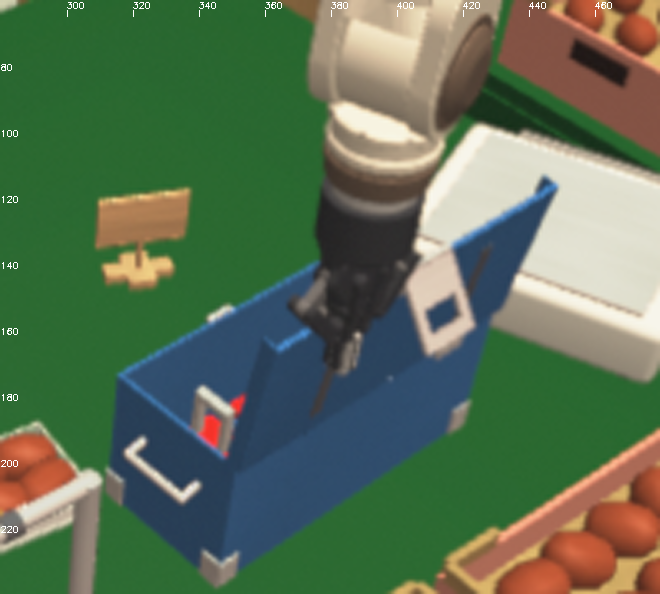

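apply_moves([
  [-12, 0, 2, 0, 0, 0, 1],
  [-11, 0, 2, 0, 0, 0, 1],
  [-15, 0, -1, 0, 0, 0, 1],
  [-15, 0, -1, 0, 0, 0, 1],
  [-14, 0, -4, 0, 0, 0, 1],
  [-14, 0, -6, 0, 0, 0, 1],
  [-13, 0, -8, 0, 0, 0, 1],
  [-12, 0, -9.5, 0, 0, 0, 1],
  [-10, 0, -11, 0, 0, 0, 1],
  [-10, 0, -12, 0, 0, 0, 1],
  [-7, 0, -13, 0, 0, 0, 1],
  [-6, 0, -14, 0, 0, 0, 1],
  [-3, 0, -10, 0, 0, 0, 1],
  [-1, 0, -10, 0, 0, 0, 1],
  [0, 0, 0, 0, 0, 0, 1],
])

```text
time: 35.4
ee_pos: [0.5096, 0.2017, 0.185]
tcp_rot: [179.8, 0.8, -178.7]
wrist_force: [0.5, 0.6, -0.2]
opening: -0.0001
```

```bash
python3 - <<'E'
from h import *
o=get_obs();print(o['time'],o['ee_pos'],o['tcp_rot'],o['wrist_force'])
C,im=snap('side','s10'); crop('s10','s10a',280,60,480,240,3.3)
E
```

```text
35.4 [0.50956748 0.20170412 0.18503193] [ 179.78581812    0.75238903 -178.65695208] [ 0.54544137  0.60722688 -0.23213487]
```

View pics/s10a.png

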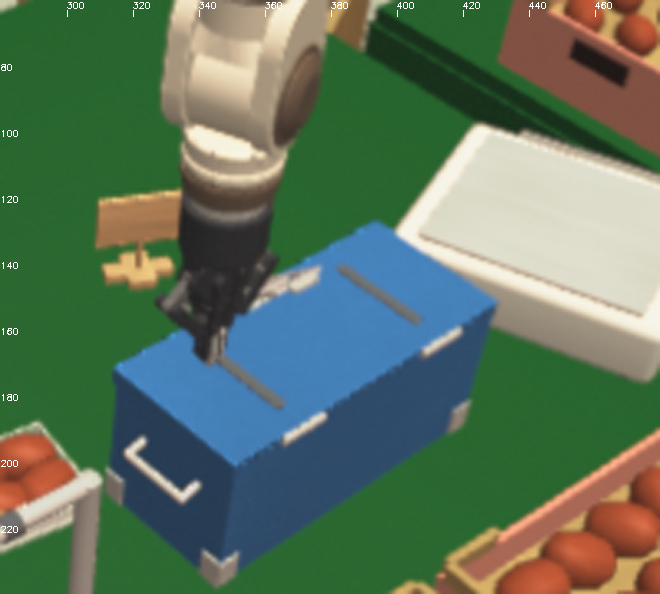

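apply_moves([
  [0, 0, -5, 0, 0, 0, 1],
  [0, 0, -4, 0, 0, 0, 1],
  [0, 0, -1, 0, 0, 0, 1],
  [0, 0, 0, 0, 0, 0, 1],
])

```text
time: 35.95
ee_pos: [0.5096, 0.2017, 0.1753]
tcp_rot: [179.8, 0.8, -178.7]
wrist_force: [-0.2, -0.6, 0.1]
opening: -0.0001
```

apply_moves([
  [0, 0, -2, 0, 0, 0, 1],
  [0, 0, 0, 0, 0, 0, 1],
])

```text
time: 36.2
ee_pos: [0.5097, 0.2017, 0.175]
tcp_rot: [179.7, 0.9, -178.6]
wrist_force: [-3.8, -1.1, 11.0]
opening: -0.0001
```

apply_moves([
  [0, 0, 25, 0, 0, 0, 1],
  [0, 0, 45, 0, 0, 0, 1],
  [-30, 0, 45, 0, 0, 0, 1],
  [-45, 0, 0, 0, 0, 0, 1],
  [0, 0, 0, 0, 0, 0, 1],
])

```text
time: 36.83
ee_pos: [0.433, 0.2018, 0.2897]
tcp_rot: [179.7, 0.9, -178.6]
wrist_force: [-0.5, 0.2, -0.3]
opening: -0.0002
```

```bash
python3 - <<'E'
from h import *
o=get_obs();print(o['time'],o['ee_pos'],o['tcp_rot'],o['wrist_force'])
C,im=snap('wrist','w11')
C,im=snap('side','s11'); crop('s11','s11a',320,100,440,200,6)
E
```

```text
36.825 [0.43296924 0.2018045  0.28973159] [ 179.71838309    0.89445249 -178.58494827] [-0.53794638  0.18060477 -0.29537704]
```

View pics/w11.png

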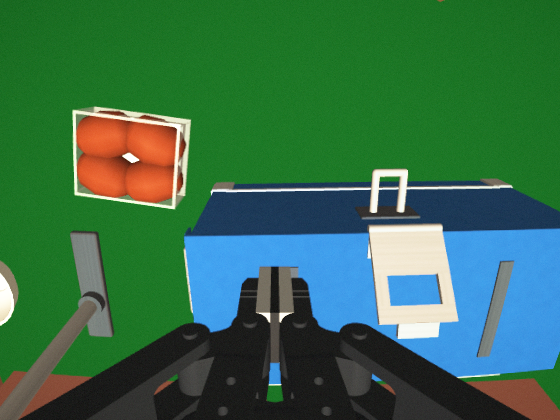

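View pics/s11a.png

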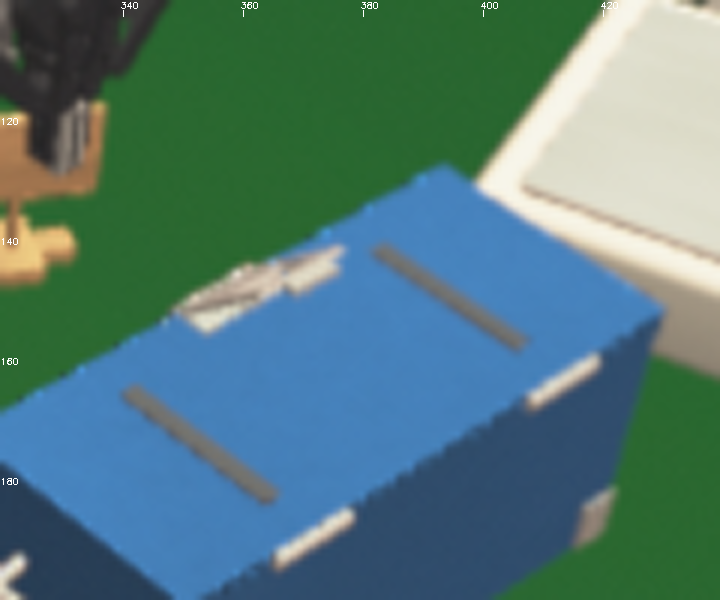

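```bash
python3 - <<'E'
from h import *
C=cam('wrist');S=cam('side')
print(tri(C,[(380,323),(456,320)],S,[(349.6,151.9),(377,141.3)]))
print(plane(C,[(369,227),(441,225)],.157))
print('staple',plane(C,[(371,171),(407,170),(389,171)],.1105))
print('staple legs at face',plane(C,[(374,211),(403,211)],.1105))
E
```

```text
[[4.95292135e-01 2.58968202e-01 2.01358171e-01 3.86478305e-02]
 [5.07763515e-01 3.36655761e-01 1.98507895e-01 1.12734471e-04]]
[[0.45202524 0.27470888 0.157     ]
 [0.44923528 0.33174845 0.157     ]]
staple [[0.41892049 0.28446867 0.1105    ]
 [0.41709226 0.31604954 0.1105    ]
 [0.41845964 0.30025126 0.1105    ]]
staple legs at face [[0.45546247 0.29134814 0.1105    ]
 [0.45485919 0.31790737 0.1105    ]]
```

```bash
cat >> h.py <<'E'
def fixrot(yaw):
    o=get_obs();A=R.from_euler('xyz',o['tcp_rot'],degrees=True)
    return np.round((R.from_euler('xyz',[180,0,yaw],degrees=True)*A.inv()).as_rotvec(degrees=True),2)
E
python3 -c "
from h import *
print(fixrot(-177.8))"
```

```text
[-0.26  0.82  0.82]
```

apply_moves([
  [28, 25, 0, -0.3, 0.8, 0.8, 0.48],
  [28, 25, 0, 0, 0, 0, 0.48],
  [28, 25, 0, 0, 0, 0, 0.48],
  [28, 25, 0, 0, 0, 0, 0.48],
  [0, 0, -40, 0, 0, 0, 0.48],
  [0, 0, -45, 0, 0, 0, 0.48],
  [0, 0, -22, 0, 0, 0, 0.48],
  [0, 0, 0, 0, 0, 0, 0.48],
])

```text
time: 37.92
ee_pos: [0.5464, 0.3011, 0.1783]
tcp_rot: [-179.8, -0.3, -177.9]
wrist_force: [-0.7, -0.7, 0.2]
opening: 0.0447
```

```bash
python3 - <<'E'
from h import *
o=get_obs();print(o['time'],o['ee_pos'],o['tcp_rot'],o['wrist_force'],o['opening'])
C,im=snap('wrist','w12')
C,im=snap('side','s12'); crop('s12','s12a',320,80,440,200,5)
E
```

```text
37.925 [0.54640197 0.30112918 0.1783337 ] [-179.82285146   -0.26962285 -177.87030184] [-0.695519   -0.71921266  0.21036946] 0.04467854404365077
```

View pics/w12.png

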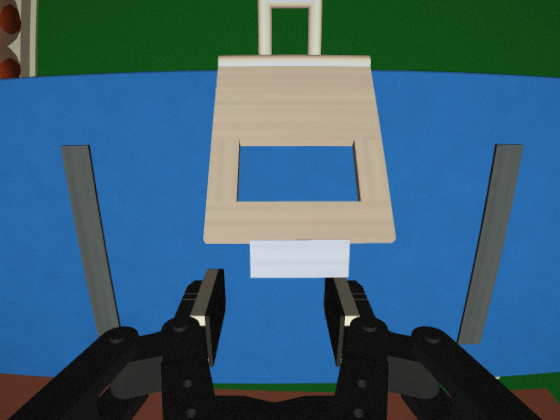

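View pics/s12a.png

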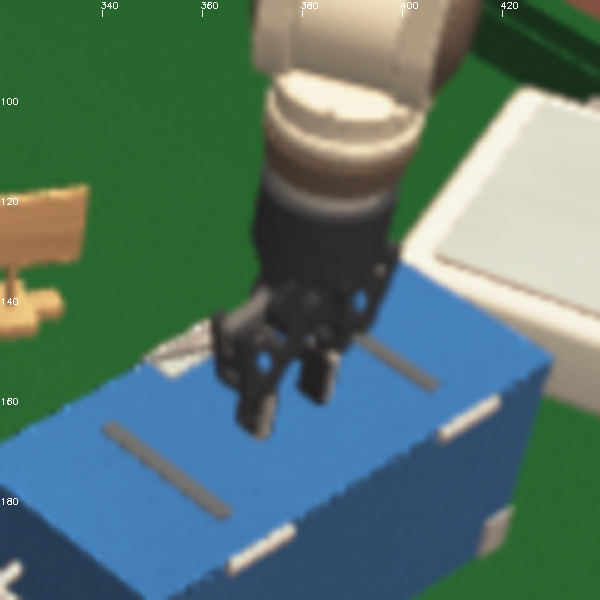

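```bash
python3 - <<'E'
from h import *
C=cam('wrist')
print('hasp end',plane(C,[(205,241),(394,240)],.199))
print('hinge',plane(C,[(218,62),(370,61)],.159))
print('staple',plane(C,[(264,20),(316,20)],.1105))
im=cv2.imread('pics/top0.png')
T=cam('top')
print('staple top', plane(T,[(128.5,245),(141.5,245),(134.5,228),(155,228)],.1105))
c=proj(T,[[.416,.302,.1105]]);print(c)
C2,im=snap('top','t12'); crop('t12','t12a',60,150,200,270,5)
E
```

```text
hasp end [[0.51076502 0.27658289 0.199     ]
 [0.50811963 0.33875775 0.199     ]]
hinge [[0.45331061 0.27537835 0.159     ]
 [0.45051345 0.33413592 0.159     ]]
staple [[0.42976047 0.29106178 0.1105    ]
 [0.42869192 0.31696341 0.1105    ]]
staple top [[0.41539444 0.31638996 0.1105    ]
 [0.41594092 0.28544164 0.1105    ]
 [0.4559788  0.30371284 0.1105    ]
 [0.45681494 0.25482562 0.1105    ]]
[[134.54800929 244.85182533]]
```

View pics/t12a.png

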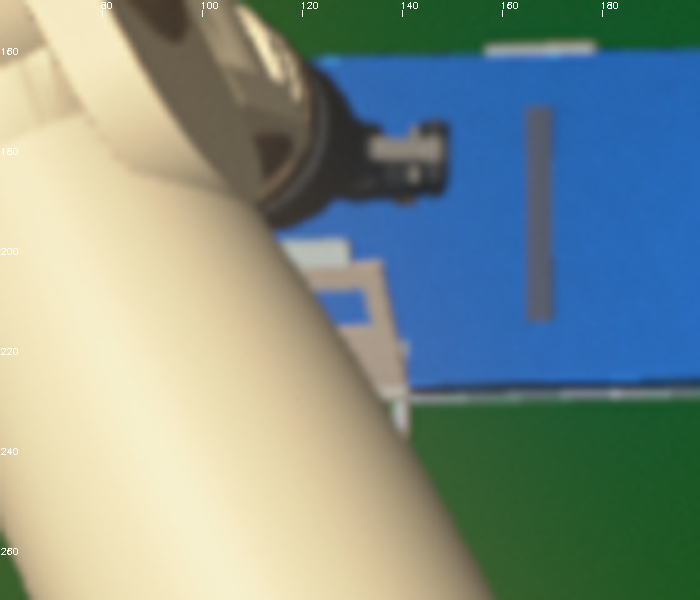

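apply_moves([
  [-14, 4.5, 0, 0, 0, 0, 0.48],
  [-14, -0.5, 2, 0, 0, 0, 0.48],
  [-14, -0.5, 4, 0, 0, 0, 0.48],
  [-13, -0.5, 8, 0, 0, 0, 0.48],
  [-13, -0.5, 10, 0, 0, 0, 0.48],
  [-12, -0.5, 12, 0, 0, 0, 0.48],
  [-13, -0.5, -2, 0, 0, 0, 0.48],
  [-13, -0.5, -3, 0, 0, 0, 0.48],
  [0, 0, 0, 0, 0, 0, 0.48],
])

```text
time: 39.2
ee_pos: [0.4395, 0.3026, 0.2116]
tcp_rot: [-179.9, -0.1, -177.8]
wrist_force: [0.6, 0.2, -0.0]
opening: 0.0439
```

```bash
python3 - <<'E'
from h import *
o=get_obs();print(o['time'],o['ee_pos'],o['tcp_rot'],o['wrist_force'],o['opening'])
C,im=snap('wrist','w13')
C,im=snap('side','s13'); crop('s13','s13a',300,80,420,200,5)
E
```

```text
39.2 [0.43946282 0.30258963 0.21161103] [-1.79914147e+02 -9.71876181e-02 -1.77806370e+02] [ 0.62404015  0.17950196 -0.0464022 ] 0.04388284283779047
```

View pics/w13.png

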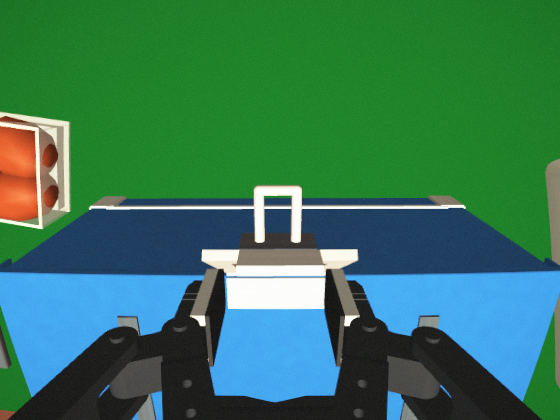

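View pics/s13a.png

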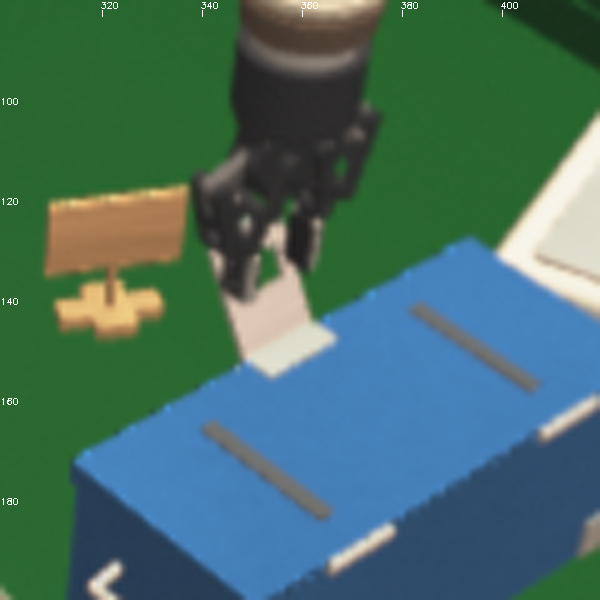

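apply_moves([
  [-10, -0.3, -7, 0, 0, 0, 0.48],
  [-10, -0.3, -9, 0, 0, 0, 0.48],
  [-8, -0.3, -12, 0, 0, 0, 0.48],
  [-8, -0.3, -12, 0, 0, 0, 0.48],
  [-4, 0, -8, 0, 0, 0, 0.48],
  [0, 0, 0, 0, 0, 0, 0.48],
])

```text
time: 40.05
ee_pos: [0.4001, 0.3013, 0.1636]
tcp_rot: [-179.9, -0.1, -177.8]
wrist_force: [-0.4, 0.3, 1.5]
opening: 0.044
```

```bash
python3 - <<'E'
from h import *
o=get_obs();print(o['time'],o['ee_pos'],o['tcp_rot'],o['wrist_force'],o['opening'])
C,im=snap('wrist','w14')
E
```

```text
40.05 [0.40012123 0.30132889 0.16357957] [-1.79909020e+02 -8.81315677e-02 -1.77833581e+02] [-0.38101351  0.27182038  1.46534816] 0.04404192456358119
```

View pics/w14.png

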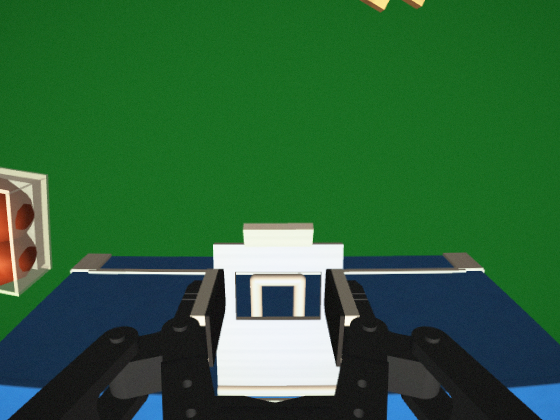

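apply_moves([
  [-5, 0, -9, 0, 0, 0, 0.48],
  [0, 0, -10, 0, 0, 0, 0.48],
  [8, 0.3, -9, 0, 0, 0, 0.48],
  [8, 0.3, -8, 0, 0, 0, 0.48],
  [9, 0.3, 0, 0, 0, 0, 0.48],
  [8, 0.3, 0, 0, 0, 0, 0.48],
  [0, 0, 0, 0, 0, 0, 0.48],
])

```text
time: 40.98
ee_pos: [0.4295, 0.3027, 0.1284]
tcp_rot: [-179.9, -0.0, -177.9]
wrist_force: [0.0, -0.5, 0.3]
opening: 0.0446
```

```bash
python3 - <<'E'
from h import *
o=get_obs();print(o['time'],o['ee_pos'],o['tcp_rot'],o['wrist_force'],o['opening'])
C,im=snap('wrist','w15')
E
```

```text
40.975 [0.42945672 0.30270919 0.12837291] [-1.79946283e+02 -7.06643737e-03 -1.77885184e+02] [ 0.04197956 -0.45538283  0.30746678] 0.044588341583430946
```

View pics/w15.png

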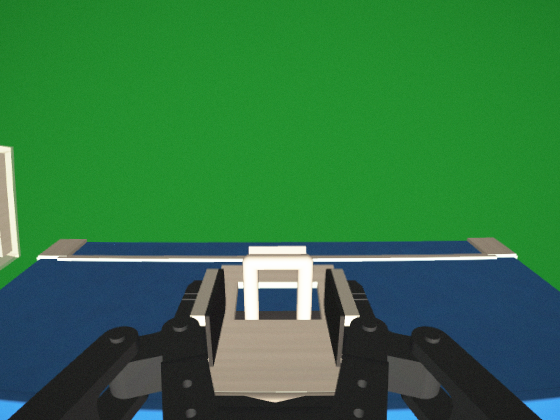

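Hasp now passes over the staple and is nearly down; push the last few mm toward +x.

apply_moves([
  [4, 0, 0, 0, 0, 0, 0.48],
  [3, 0, 0, 0, 0, 0, 0.48],
  [0, 0, 0, 0, 0, 0, 0.48],
])

```text
time: 41.4
ee_pos: [0.4358, 0.3027, 0.1283]
tcp_rot: [-179.9, -0.0, -177.8]
wrist_force: [-0.6, -0.2, 0.3]
opening: 0.0446
```

apply_moves([
  [2, 0, 0, 0, 0, 0, 0.48],
  [0, 0, 0, 0, 0, 0, 0.48],
])

```text
time: 41.65
ee_pos: [0.4377, 0.3027, 0.1282]
tcp_rot: [-179.9, -0.0, -177.8]
wrist_force: [-1.0, -0.2, -0.2]
opening: 0.0446
```

apply_moves([
  [2, 0, 0, 0, 0, 0, 0.48],
  [0, 0, 0, 0, 0, 0, 0.48],
])

```text
time: 41.9
ee_pos: [0.4398, 0.3027, 0.1282]
tcp_rot: [-179.9, -0.0, -177.8]
wrist_force: [-1.3, 0.6, -0.6]
opening: 0.0445
```

apply_moves([
  [2, 0, 0, 0, 0, 0, 0.48],
  [0, 0, 0, 0, 0, 0, 0.48],
])

```text
time: 42.15
ee_pos: [0.4404, 0.3027, 0.1282]
tcp_rot: [-180.0, -0.2, -177.8]
wrist_force: [-8.9, 0.5, 2.8]
opening: 0.0443
```

```bash
python3 - <<'E'
from h import *
o=get_obs();print(o['time'],o['ee_pos'],o['tcp_rot'],o['wrist_force'],o['opening'])
C,im=snap('wrist','w16');crop('w16','w16a',150,200,410,400,3)
E
```

```text
42.15 [0.44039643 0.3027258  0.12819283] [-179.95255392   -0.19111918 -177.79664883] [-8.87246427  0.52675154  2.78832558] 0.044314136051828004
```

View pics/w16a.png

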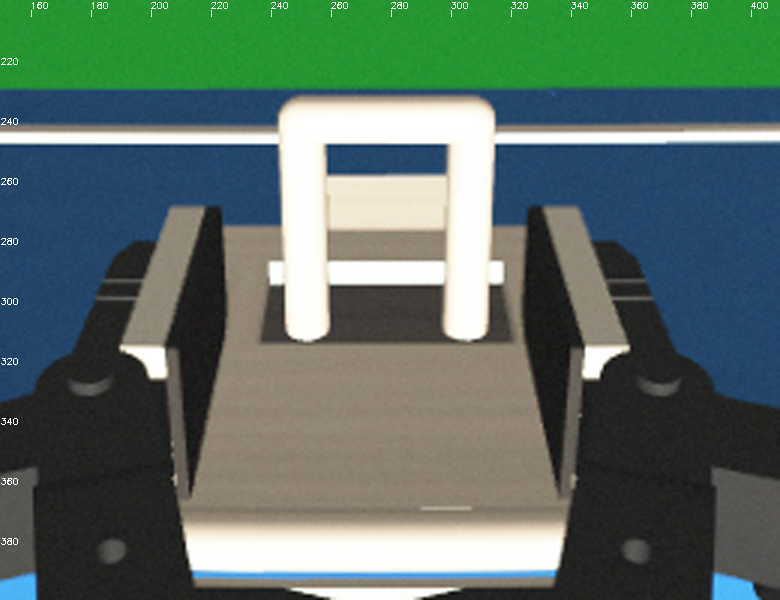

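apply_moves([
  [-20, 0, 0, 0, 0, 0, 0.48],
  [-30, 0, 10, 0, 0, 0, 0.4],
  [0, 0, 50, 0, 0, 0, 0.3],
  [0, 0, 60, 0, 0, 0, 0.3],
  [0, -10, 60, 0, 0, 0, 0.3],
  [11.4, -41, 22, 0, 0, -1, 0.3],
  [11.4, -41, 0, 0, 0, -1, 0.3],
  [11.4, -41, 0, 0, 0, -1, 0.3],
  [11.4, -41, 0, 0, 0, 0, 0.3],
  [11.4, -41, 0, 0, 0, 0, 0.3],
  [11.4, -41, 0, 0, 0, 0, 0.3],
  [11.4, -41, 0, 0, 0, 0, 0.3],
  [11.4, -41, 0, 0, 0, 0, 0.3],
  [11.4, -41, 0, 0, 0, 0, 0.3],
  [11.4, -41, 0, 0, 0, 0, 0.3],
  [11.4, -41, 0, 0, 0, 0, 0.3],
  [11.4, -41, 0, 0, 0, 0, 0.3],
  [11.4, -41, 0, 0, 0, 0, 0.3],
  [11.4, -41, 0, 0, 0, 0, 0.3],
  [11.4, -41, 0, 0, 0, 0, 0.3],
])

```text
time: 44.7
ee_pos: [0.5629, -0.324, 0.3305]
tcp_rot: [-179.9, 0.0, 179.1]
wrist_force: [0.5, -0.7, 1.4]
opening: 0.0597
```

```bash
python3 - <<'E'
from h import *
o=get_obs();print(o['time'],o['ee_pos'],o['tcp_rot'],o['wrist_force'],o['opening'])
C,im=snap('wrist','w17')
print(proj(C,[[.5726,-.3424,.267],[.5726,-.3824,.267]]))
C,im=snap('top','t17');crop('t17','t17a',20,140,220,260,4)
C,im=snap('side','s17');crop('s17','s17a',130,80,430,320,2.6)
print(fixrot(179.4))
E
```

```text
44.7 [ 0.56293007 -0.32398661  0.33053306] [-1.79896353e+02  1.79719317e-02  1.79138472e+02] [ 0.52780502 -0.68824968  1.37198584] 0.05968213202315766
[[244.99435365 258.90839204]
 [176.95327372 259.46988478]]
[ 0.03 -0.12  0.38]
```

View pics/w17.png

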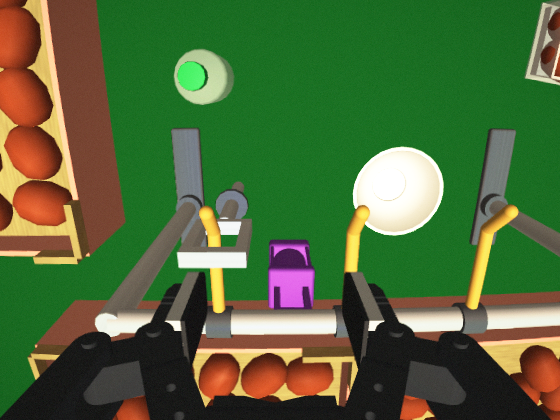

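View pics/t17a.png

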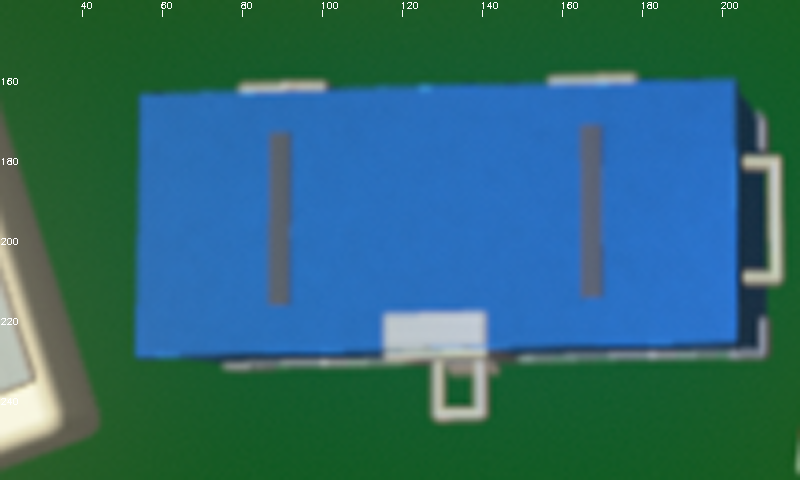

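View pics/s17a.png

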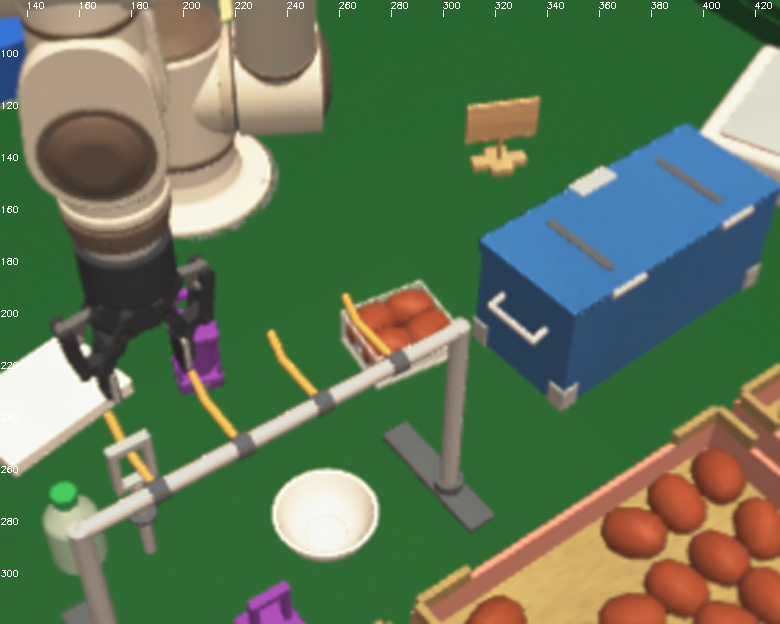

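apply_moves([
  [5, -19, 0, 0, 0, 0.3, 0.3],
  [5, -19.5, 0, 0, 0, 0, 0.3],
  [0, 0, -30, 0, 0, 0, 0.3],
  [0, 0, -35, 0, 0, 0, 0.3],
  [0, 0, -20, 0, 0, 0, 0.3],
  [0, 0, 0, 0, 0, 0, 1],
  [0, 0, 0, 0, 0, 0, 1],
  [0, 0, 0, 0, 0, 0, 1],
  [0, 0, 0, 0, 0, 0, 1],
  [0, 0, 0, 0, 0, 0, 1],
], grip_force=80)

```text
time: 46.1
ee_pos: [0.5727, -0.3609, 0.2455]
tcp_rot: [-179.9, -0.0, 179.5]
wrist_force: [-0.4, 0.7, -1.1]
opening: 0.0387
```

apply_moves([
  [0, 0, 13, 0, 0, 0, 1],
  [0, 0, 14, 0, 0, 0, 1],
  [0, 0, 0, 0, 0, 0, 1],
  [-15, 0, 0, 0, 0, 0, 1],
  [-20, 0, 0, 0, 0, 0, 1],
  [-20, 0, 0, 0, 0, 0, 1],
  [-10, 0, 10, 0, 0, 0, 1],
  [0, 0, 30, 0, 0, 0, 1],
  [0, 10, 30, 0, 0, 0, 1],
  [0, 0, 0, 0, 0, 0, 1],
])

```text
time: 47.35
ee_pos: [0.5082, -0.3507, 0.345]
tcp_rot: [-179.8, 0.2, 179.5]
wrist_force: [0.4, -0.2, -0.9]
opening: 0.0388
```

```bash
python3 - <<'E'
from h import *
o=get_obs();print(o['time'],o['ee_pos'],o['tcp_rot'],o['wrist_force'],o['opening'])
C,im=snap('side','s18');crop('s18','s18a',100,130,250,330,3)
C,im=snap('wrist','w18')
E
```

```text
47.35 [ 0.50824872 -0.35066778  0.34502523] [-179.8089484     0.1886767   179.48385473] [ 0.42299472 -0.17604178 -0.90469074] 0.03880043994308332
```

View pics/s18a.png

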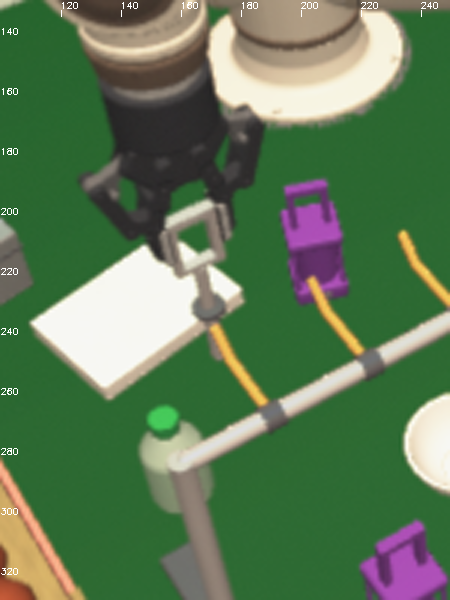

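View pics/w18.png

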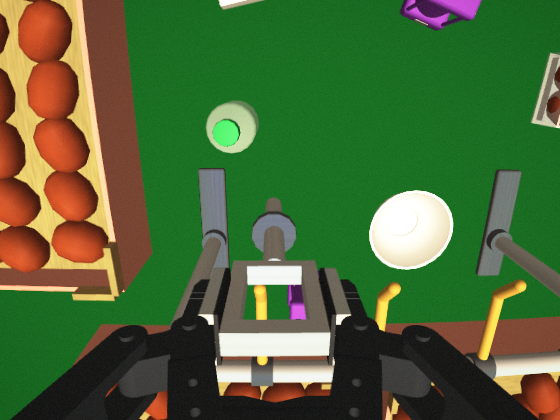

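```bash
python3 - <<'E'
from h import *
o=get_obs();p=o['ee_pos'];C=cam('wrist')
for dx in (-.005,0,.005):
    print(dx,proj(C,[p+[dx,0,-.081],p+[dx,0,-.1445],p+[dx,0,.0215]]))
crop('w18','w18a',200,180,360,360,4)
E
```

```text
-0.005 [[276.17009376 224.20406424]
 [275.89489188 194.61732035]
 [277.14339888 330.68567272]]
0 [[276.23085336 231.75831214]
 [275.94481379 200.74479294]
 [277.23133999 342.24421542]]
0.005 [[276.29056257 239.19826256]
 [275.9940916  206.80360859]
 [277.31610503 353.43450584]]
```

View pics/w18a.png

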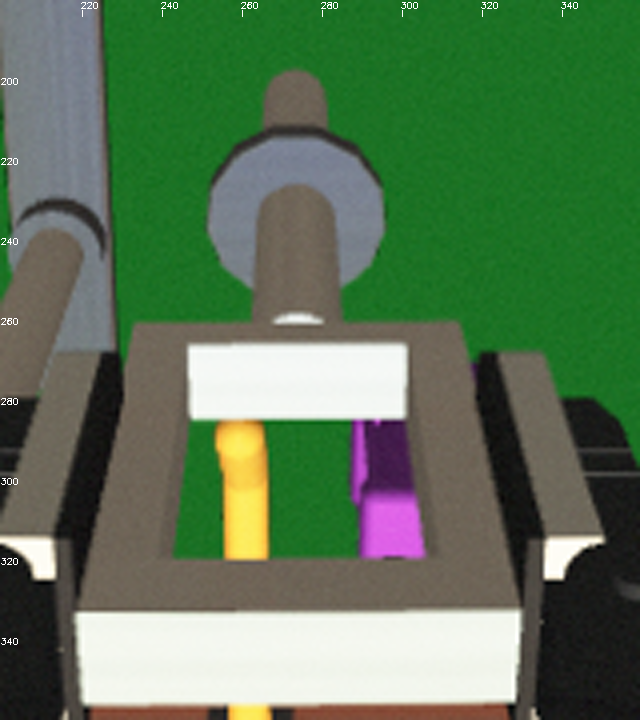

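apply_moves([
  [-10, 20, 0, 0, 0, 0, 1],
  [-9.3, 39, 0, 0, 0, 1, 1],
  [-5.6, 42, 0, 0, 0, 1, 1],
  [-5.6, 42, 0, 0, 0, 0.7, 1],
  [-4.1, 42, 0, 0, 0, 0, 1],
  [-4.1, 42, 0, 0, 0, 0, 1],
  [-4.1, 42, 0, 0, 0, 0, 1],
  [-4.1, 42, 0, 0, 0, 0, 1],
  [-4.1, 42, 0, 0, 0, 0, 1],
  [-4.1, 42, 0, 0, 0, 0, 1],
  [-4.1, 42, 0, 0, 0, 0, 1],
  [-4.1, 42, 0, 0, 0, 0, 1],
  [-4.1, 42, 0, 0, 0, 0, 1],
  [-4.1, 42, 0, 0, 0, 0, 1],
  [-4.1, 42, 0, 0, 0, 0, 1],
  [0, 42, 0, 0, 0, 0, 1],
  [0, 10, 0, 0, 0, 0, 1],
  [0, 0, -30, 0, 0, 0, 1],
  [0, 0, -25, 0, 0, 0, 1],
  [0, 0, 0, 0, 0, 0, 1],
])

```text
time: 49.95
ee_pos: [0.4315, 0.3051, 0.2849]
tcp_rot: [-179.8, -0.2, -177.9]
wrist_force: [-0.5, 0.3, -0.8]
opening: 0.0391
```

```bash
python3 - <<'E'
from h import *
o=get_obs();print(o['time'],o['ee_pos'],o['tcp_rot'],o['wrist_force'],o['opening'],fixrot(-177.8))
C,im=snap('wrist','w19');crop('w19','w19a',180,120,380,330,3.5)
C,im=snap('top','t19');crop('t19','t19a',60,180,220,280,4)
C,im=snap('side','s19');crop('s19','s19a',290,70,410,190,4)
E
```

```text
49.95 [0.43152219 0.30513997 0.28494616] [-179.80501584   -0.22692562 -177.87501838] [-0.47098693  0.28119921 -0.78651627] 0.03906107067721173 [ 0.2  -0.22  0.07]
```

View pics/w19a.png

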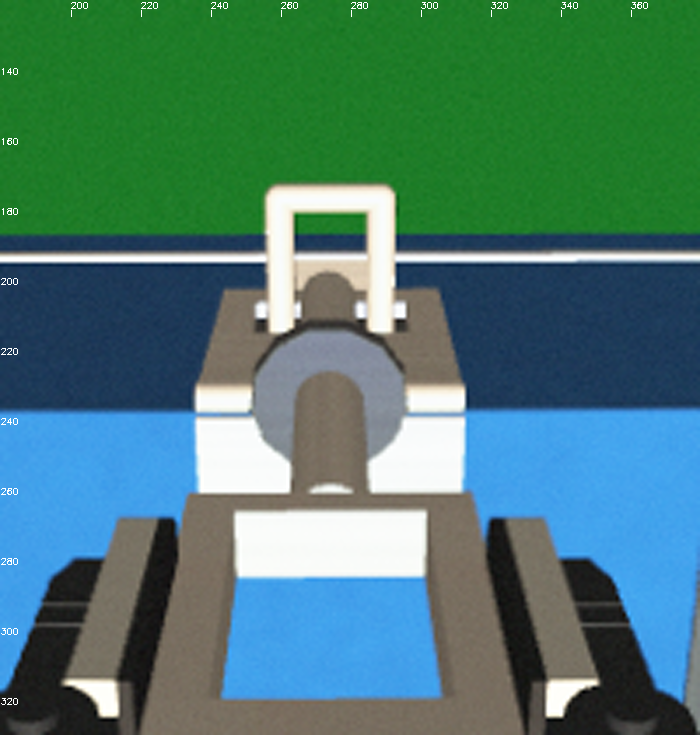

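View pics/t19a.png

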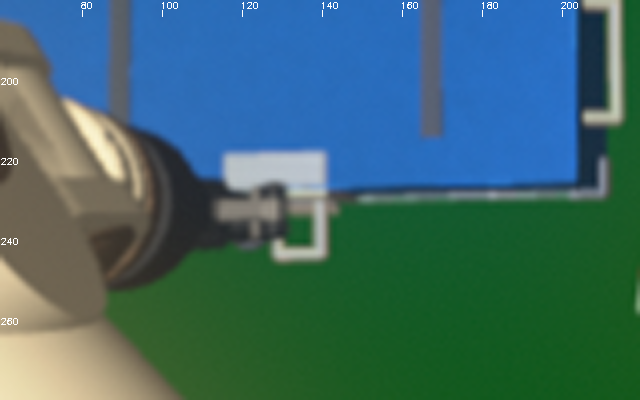

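View pics/s19a.png

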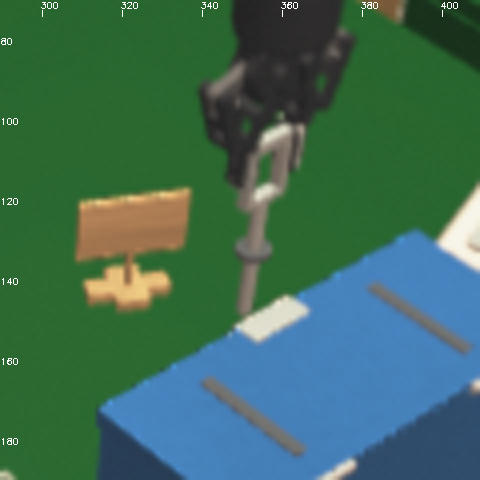

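```bash
python3 - <<'E'
from h import *
C=cam('wrist')
a=lambda l:np.array(l)/3.5+np.array([180,120])
print(plane(C,a([(330,185),(330,212),(282,333),(380,333)]),[.107,.1105,.1105,.1105]))
p=get_obs()['ee_pos']
print(p, proj(C,[p+[0,0,-.0785],p+[0,0,-.1445]]), a([(330,388),(328,272)]))
E
```

```text
[[0.41862946 0.30421369 0.107     ]
 [0.42461634 0.3044396  0.1105    ]
 [0.45675751 0.29340689 0.1105    ]
 [0.45582228 0.31833593 0.1105    ]]
[0.43225065 0.30590994 0.28821843] [[276.07273832 233.31432321]
 [275.76042731 200.68390288]] [[274.28571429 230.85714286]
 [273.71428571 197.71428571]]
```

apply_moves([
  [1, -0.8, -8, 0.2, -0.2, 0, 1],
  [0, 0, -8, 0, 0, 0, 1],
  [0, 0, -8, 0, 0, 0, 1],
  [0, 0, -8, 0, 0, 0, 1],
  [0, 0, 0, 0, 0, 0, 1],
])

```text
time: 50.72
ee_pos: [0.4328, 0.3053, 0.2544]
tcp_rot: [179.9, 0.1, -177.8]
wrist_force: [-1.0, 0.3, -0.9]
opening: 0.0388
```

```bash
python3 - <<'E'
from h import *
o=get_obs();print(o['time'],o['ee_pos'],o['tcp_rot'],o['wrist_force'],o['opening'])
C,im=snap('wrist','w20');crop('w20','w20a',180,120,380,330,3.5)
E
```

```text
50.725 [0.43276413 0.30527209 0.25440104] [ 1.79903027e+02  1.13498874e-01 -1.77843735e+02] [-1.03886698  0.3425234  -0.91290742] 0.038794118565302176
```

View pics/w20a.png

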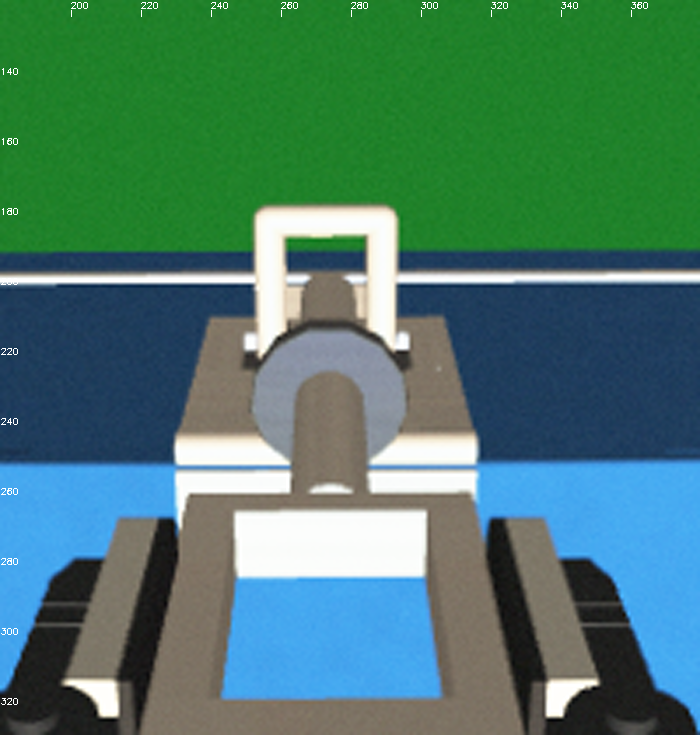

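apply_moves([
  [0, 0, -8, 0, 0, 0, 1],
  [0, 0, -8, 0, 0, 0, 1],
  [0, 0, -8, 0, 0, 0, 1],
  [0, 0, 0, 0, 0, 0, 1],
])

```text
time: 51.28
ee_pos: [0.4327, 0.3052, 0.2303]
tcp_rot: [179.9, 0.1, -177.8]
wrist_force: [-0.1, 0.1, -1.0]
opening: 0.0388
```

apply_moves([
  [0, 0, -8, 0, 0, 0, 1],
  [0, 0, -8, 0, 0, 0, 1],
  [0, 0, -7, 0, 0, 0, 1],
  [0, 0, -5, 0, 0, 0, 1],
  [0, 0, 0, 0, 0, 0, 1],
])

```text
time: 51.9
ee_pos: [0.4329, 0.3053, 0.2028]
tcp_rot: [179.9, 0.1, -177.8]
wrist_force: [0.1, -0.6, -1.3]
opening: 0.0388
```

apply_moves([
  [0, 0, -4, 0, 0, 0, 1],
  [0, 0, -2, 0, 0, 0, 1],
  [0, 0, 0, 0, 0, 0, 1],
])

```text
time: 52.28
ee_pos: [0.433, 0.3054, 0.1971]
tcp_rot: [179.9, 0.2, -177.8]
wrist_force: [1.2, -0.3, -1.2]
opening: 0.039
```

apply_moves([
  [0, 0, -1, 0, 0, 0, 1],
  [0, 0, 0, 0, 0, 0, 1],
])

```text
time: 52.52
ee_pos: [0.433, 0.3054, 0.1962]
tcp_rot: [179.9, 0.2, -177.8]
wrist_force: [0.0, -0.5, -0.4]
opening: 0.0387
```

apply_moves([
  [0, 0, -1, 0, 0, 0, 1],
  [0, 0, 0, 0, 0, 0, 1],
])

```text
time: 52.78
ee_pos: [0.433, 0.3054, 0.1952]
tcp_rot: [179.9, 0.2, -177.8]
wrist_force: [-0.0, -0.2, -1.8]
opening: 0.0391
```

apply_moves([
  [0, 0, -0.7, 0, 0, 0, 1],
  [0, 0, 0, 0, 0, 0, 1],
])

```text
time: 53.02
ee_pos: [0.4331, 0.3054, 0.1948]
tcp_rot: [179.9, 0.2, -177.8]
wrist_force: [-0.7, -0.6, 0.8]
opening: 0.0388
```

apply_moves([
  [0, 0, 0, 0, 0, 0, 0.45],
  [0, 0, 0, 0, 0, 0, 0.35],
  [0, 0, 0, 0, 0, 0, 0.3],
  [0, 0, 20, 0, 0, 0, 0.3],
  [0, 0, 40, 0, 0, 0, 0.3],
  [0, 0, 50, 0, 0, 0, 0.3],
  [-20, -40, 0, 0, 0, 0, 0.3],
  [-25, -50, 0, 0, 0, 0, 0.3],
  [-25, -50, 0, 0, 0, 0, 0.3],
  [0, -50, 0, 0, 0, 0, 0.3],
  [0, 0, 0, 0, 0, 0, 0.3],
])

```text
time: 54.4
ee_pos: [0.3628, 0.1132, 0.3053]
tcp_rot: [179.9, 0.3, -178.1]
wrist_force: [0.2, 0.7, -0.2]
opening: 0.0598
```

```bash
python3 - <<'E'
from h import *
o=get_obs();print(o['time'],o['ee_pos'],o['wrist_force'],o['opening'])
C,im=snap('wrist','w21')
T,im=snap('top','t21');crop('t21','t21a',80,190,200,280,6)
S,im=snap('side','s21');
print(proj(T,[[.433,.3054,.216],[.433,.3054,.1165],[.433,.3054,.0505]]),proj(S,[[.433,.3054,.216],[.433,.3054,.1165]]))
E
```

```text
54.4 [0.36276337 0.11315878 0.3052732 ] [ 0.17106771  0.72243235 -0.20733008] 0.059785194861916476
[[120.06620387 235.68506203]
 [132.70722665 237.55234788]
 [140.04084248 238.63431663]] [[353.04396003 127.91177888]
 [349.36847454 153.05580525]]
```

View pics/w21.png

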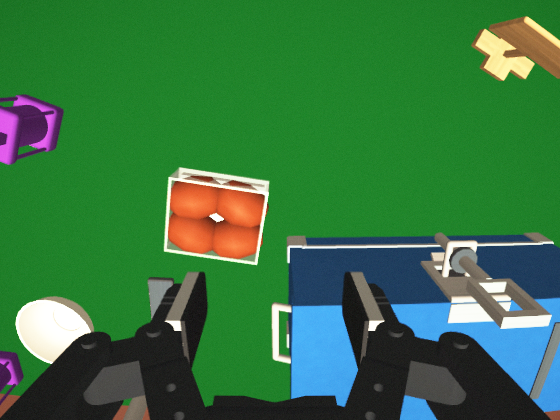

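View pics/t21a.png

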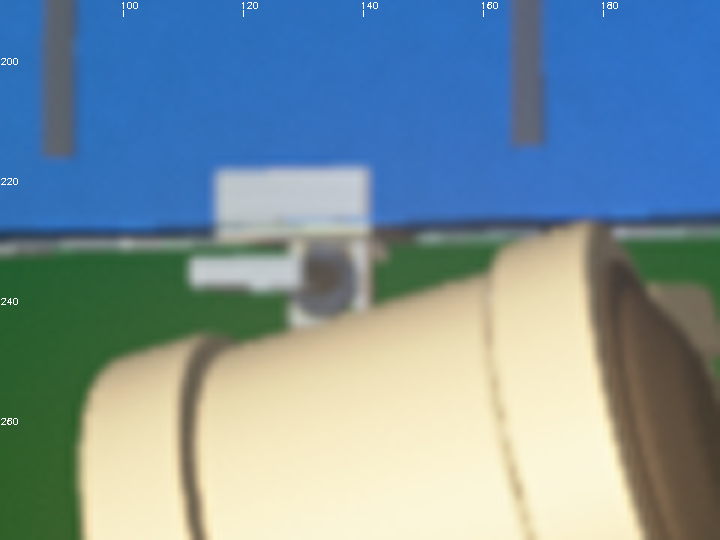

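View pics/s21.png

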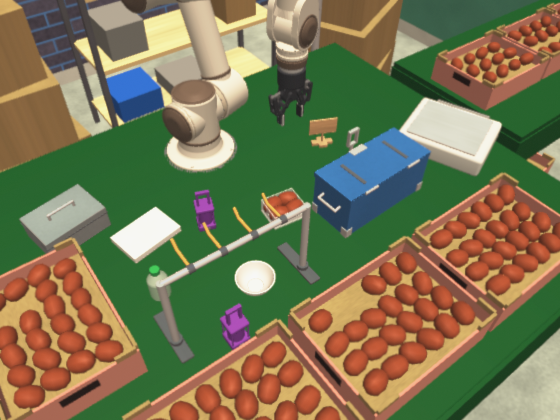

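```bash
python3 -c "
from workcell import *
print(job_done(), get_obs()['time'])"
```

```text
the job is handed in; nothing more can be done
the job is handed in; nothing more can be done
```

I did the whole job in the order asked and handed it in at about 54.6 s of the 210 s allowed.

- **Lanterns:** All four (three from the hooks, one from the counter) were lowered into the chest until the force reading showed contact, then released. Just before I shut the lid, the wrist picture showed all four upright in a row. After that the chest was closed, so I could not look at them again.
- **Lid:** It closed without resistance, and the fingertips met its top at about 158 mm, the shut height.
- **Hasp:** I pressed it flat on the chest front with about 9 N, and the staple stood through its slot.
- **Pin:** It went through the staple with no sideways force. Contact came at TCP z 0.195 m, the height worked out for the collar resting on the staple. The final pictures show the collar on the staple and the gripper well clear.
- **Bystanders:** In the last pictures the punnet, bottle, bowl and both purple lanterns stand where they were at the start, judged by eye.

The cameras disagreed by 2–3 mm on the staple's y position. I aligned the pin with the staple directly in the wrist view instead. I saw no sign of a lantern being knocked, and no check failed.

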